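Show a tape stick to the inspection camera from three sides and pack it

TASK

Take the six-roll stick of tape lying on the bench and show it to the inspection camera, square-on, centred and held still for about a second at the camera's focus 100 mm in front of the lens: first its plugged end, then the side it was lying on, then its open end. Then lay it flat in the carton, parallel to the stick already packed and in the free space beside it, letting go only once it rests on the carton's floor. Do not bump the camera, and leave the other sticks and the cardboard core as they are.

Things in the scene. Friction and masses are not known exactly. Their poses are not given: they have to be found in the camera images.
- stick: The stick to inspect: six gold tape rolls side by side on white plastic cores, a plain cylinder 44 mm across and 108 mm long (113 mm with the plug), 0.14 to 0.23 kg, lying on the bench at any yaw. Origin: middle of its axis, 22 mm above the bench. x runs along the axis to the plugged end; z points up at the start, so the side it lay on is -z. It does not roll by itself.
- plug_end (a point): Centre of the stick's plugged end: the outer face of the flat white plug, 36 mm across, that stands 5 mm out of the roll's face; 59 mm from the stick's origin along +x.
- open_end (a point): Centre of the stick's open end, where one looks into the hollow white core (21 mm hole); 54 mm from the stick's origin along -x.
- underside (a point): Middle of the side that the stick lay on at the start: on the gold surface, 22 mm from the stick's origin along its -z.
- cam_stand: Inspection camera's stand, fixed to the bench: steel foot 110 x 100 x 10 mm with two upright cheeks 78 mm wide overall (92 mm over the clamp knobs) and 115 mm high. Origin under the foot's centre; the camera looks to the stand's -x side and upward. Only its place and yaw vary.
- lens (a point): Centre of the lens front of the camera head (grey box 46 x 50 mm, black lens and round ring light 72 mm across, flush with the lens front), held between the cheeks on a stiff tilt pivot 98 mm above the bench; the lens front is 50 mm from the pivot. z: line of sight, out of the lens, 37 to 47 degrees above level. Do not touch.
- focus (a point): Point of sharp focus, in the air 100 mm in front of the lens on its line of sight (about 0.2 m above the bench). z: the line of sight, pointing away from the lens.
- carton: Open cardboard carton, stands firmly: inside 150 mm (x) by 176 mm (y) and 50 mm deep, walls and floor 4 mm, whole height 54 mm; four flaps folded down outside, reaching 20 mm out. Origin under the middle of its bottom. x: direction in which the sticks lie; the packed stick lies at its -y wall, the free space beside it reaches from y = -38 to +88 mm.
- packed_stick: Six-roll stick already in the carton, 44 mm across, 108 mm long, along the carton's x, axis about 62 mm from the carton's middle towards its -y. Origin: middle of its axis. Leave alone.
- short_stick: Four-roll stick lying on the bench, 44 mm across, 72 mm long, no plug, any yaw. Origin: middle of its axis; x along it. Leave alone.
- long_stick: Eight-roll stick lying on the bench, 44 mm across, 144 mm long, no plug, any yaw. Origin: middle of its axis; x along it. Leave alone.
- core_tube: Brown cardboard core standing on end on the bench, 84 mm across, 220 mm high, 0.3 kg, easily knocked over. Origin: centre of its underside. Leave alone.
Mind the look-alikes: they are no part of the job. Leave any red look-alike of the stick alone.

How it is judged:
By the outcome, as a careful person would: the job done as asked, in the order asked, and still so for the second after the job is handed in, with the robot touching nothing.
It also fails if it takes over 61 s, if anything falls off the work surface, if the arm or the gripper's body presses on something with over 40 N, if the wrist force passes 120 N, or if a joint passes its speed limit or range.

ROBOT

A 6-joint arm with a two-finger parallel gripper is mounted at the origin on the work surface. World frame = base frame: x ahead of the robot, y to its left, z up, the work surface at z = 0. Lengths are in mm, angles in rad, forces in N, time in s.
With the tool pointing down it reaches from about 350 to 775 mm from the base axis. Payload 7.3 kg.
Tool frame: the origin (TCP) lies at the centre of the arm's flange, where the gripper is bolted on; the fingertips stand 178 mm ahead of it and the grasp point (between the pads) lies 159 mm ahead of it; z points along the fingers, y is the line along which they close (so a half turn about z gives the same grasp; the last joint's range is limited). The gripper opens to 92 mm and grips with 3 to 60 N. Pads are 19 mm wide; open, the fingers measure 130 mm over their backs; the gripper's body (75 mm by 190 mm) begins 47 mm behind the grasp point.
Start: joints at [0.988, 0.342, 1.524, -0, 1.275, -0.146], TCP at [222.077, 475.72, 404.741] pointing down, gripper open.
Joint ranges: [-2.53, 2.53], [-0.77, 2.02], [0.04, 2.7], [-1, 4.14], [0.28, 2.66], [-3.11, 3.11]. Speed limits (rad/s): [2.57, 2.57, 3.14, 3.14, 3.14, 3.14].

INTERFACE

Orientations are given as [roll, pitch, yaw] about the fixed x, y, z axes, in that order (R = Rz(yaw) Ry(pitch) Rx(roll)).
In Python, from plant import * gives the robot as it stands. The module is installed in compiled form; this text tells all that it offers.
- The arm moves only by the shell command python3 -m inch 'ROWS'. ROWS is JSON, a list of rows, each a list of 5 numbers: the shift along the tool's x, y, z in m, then the turn about the tool's z in rad, then the opening, from 0 (shut) to 1 (fully open). In form: [[tx, ty, tz, spin, claw], ...]. A call has 1 to 8 rows; each row is the pose to reach, as a shift and turn from the pose commanded when the call began, along the tool's axes at that moment; what a row does not reach only later rows make up. A row lasts 1/12 s, in which the tool goes at most 41.7 mm and 7.16 degrees, less where a joint would pass 70% of its speed; a pose out of reach is approached as far as the arm can. A call with a gripper value outside its range is refused whole. The fingers move at their own pace and stop on an object; the grip force is fixed at half the most. Time passes only in rows, so rows that repeat a pose let the fingers close. It gives the time, the measured TCP pose, the force, the opening and the grip force at its end, in the units of the state.
- get_obs(): the state, without advancing time (a new reading comes with each control period).
- capture(name): name is "scene" or "side" or "wrist"; returns a dict with "color" (420x560x3 uint8, red, green, blue), "intrinsics" (3x3 intrinsics, pixels), "distortion" ([k1, k2, p1, p2, k3] as OpenCV has them; the pictures are not rectified), "pose" (4x4, takes a point from camera to world coordinates). Camera axes: x right, y down, z forward; pixel columns grow to the right and rows downward; lengths in mm; the calibration is good to about 2 mm. A picture is of the moment at which its call begins. There is no depth.
- close_job(): hands the job in; it is judged then, once.
Trained networks look in a picture, given as the dict that the camera call returned (one of the last four; its "shot" number tells which), for a name from the list of things; names that differ only in an ending like _2 or _b are one class to them, and where a whole thing is asked for, a point or a joint stands for the part that bears it (a point fixed in the world has none). Each returns a list of dicts, best first, with "conf" (0 to 1); they miss things now and then, are a little off and sometimes report something else, mostly with a low value. They report only what shows in the picture. A call takes as long as a camera call. They do not tell look-alikes from the thing itself.
- look_for(picture, target): "rect" ([centre column, centre row, width, height] in pixels, round what is visible of it).
- trace(picture, target): "pixels" (420x560 bool, what is visible of it) and "rect" ([centre column, centre row, width, height] in pixels, round what is visible of it).
- tip_of(picture, target): "centre" ([column, row] in pixels: a listed point, or the origin of a listed thing).
The state is a dict: "time": time; "joint_positions": joint angles; "dq": joint speeds; "tau": joint torques, N m; "tool_pos": TCP position; "tcp_rot": TCP orientation; "contact_force": force on the tool from outside, world axes, zero at the start; "moment": the same for the moment, N m; "grip_width": finger opening in mm; "finger_force": force on a finger pad.
Only numpy, scipy, OpenCV 4.12 (cv2) and the standard library are available. Lean on these libraries where they do the work, as an engineer would, in place of code of your own. Each camera call takes 0.05 s, during which the arm holds its last target. There are 200 camera calls.

## Working session

There is one attempt and no reset: what is moved stays moved. The work goes in short steps, Python scripts to look and compute and a shell command to move; the robot and the scene stay as the last step left them, time stands still between calls to the robot, and variables do not carry over. Pictures are saved under pics/ and viewed, at most 10 in all, crops included, and the job is handed in when it is done.

```bash
ls; mkdir -p pics
cat > h.py <<'E'
from plant import *
import numpy as np, cv2
from scipy.spatial.transform import Rotation as Ro
np.set_printoptions(precision=2,suppress=True)
def ray(p,px):
    u=cv2.undistortPoints(np.array([[px]],float),np.array(p["intrinsics"],float),np.array(p["distortion"],float))[0,0]
    T=np.array(p["pose"]); d=T[:3,:3]@np.array([u[0],u[1],1]); return T[:3,3],d/np.linalg.norm(d)
def onz(p,px,z):
    o,d=ray(p,px); return o+d*(z-o[2])/d[2]
def tri(obs):
    A=np.zeros((3,3));b=np.zeros(3)
    for p,px in obs:
        o,d=ray(p,px);M=np.eye(3)-np.outer(d,d);A+=M;b+=M@o
    x=np.linalg.solve(A,b); return x,[np.linalg.norm((np.eye(3)-np.outer(ray(p,q)[1],ray(p,q)[1]))@(x-p["pose"][:3,3])) for p,q in obs]
def proj(p,X):
    T=np.linalg.inv(p["pose"]); return cv2.projectPoints(np.array(X,float).reshape(-1,3),cv2.Rodrigues(T[:3,:3])[0],T[:3,3],np.array(p["intrinsics"],float),np.array(p["distortion"],float))[0][:,0]
def save(p,n,crop=None,s=1):
    im=p["color"][...,::-1]
    if crop: im=im[crop[1]:crop[3],crop[0]:crop[2]]
    cv2.imwrite(f"pics/{n}.png",cv2.resize(im,None,fx=s,fy=s,interpolation=cv2.INTER_CUBIC))
E
python3 - <<'E'
from h import *
P={}
for n in ["scene","side"]:
    p=capture(n);save(p,n+"0")
    print(n,p["pose"][:3,3],p["pose"][:3,2])
    for t in ["stick","plug_end","open_end","lens","cam_stand","carton","packed_stick","short_stick","long_stick","core_tube"]:
        for r in tip_of(p,t)[:4]:
            print(n,t,np.array(r["centre"]),round(r["conf"],2))
a=cv2.imread("pics/scene0.png");b=cv2.imread("pics/side0.png")
cv2.imwrite("pics/both0.png",cv2.resize(np.vstack([a,b]),(400,600)))
E
```

```text
pics
scene [1055.34 -847.35  951.29] [-0.43  0.66 -0.62]
scene stick [180.7 323.2] 0.95
scene stick [232.  334.2] 0.86
scene stick [128.6 306.5] 0.76
scene stick [274.9 231.3] 0.72
scene plug_end [256.9 330.1] 0.86
scene plug_end [110.9 323.7] 0.81
scene plug_end [162.4 337.1] 0.7
scene plug_end [195. 313.] 0.61
scene open_end [196.4 313.4] 0.96
scene open_end [138.8 290.7] 0.94
scene open_end [213.1 345.2] 0.63
scene open_end [333.1 260.9] 0.23
scene lens [326.5 218.5] 0.92
scene cam_stand [333.8 259.7] 0.63
scene cam_stand [195.4 312.9] 0.22
scene packed_stick [331.3 190.1] 0.59
scene short_stick [225.7 274.3] 0.64
scene short_stick [346.6 199. ] 0.3
scene core_tube [294.6 311.5] 0.69
side [ -42.9  1129.81 1307.59] [ 0.32 -0.66 -0.68]
side stick [332.3 175.9] 0.79
side stick [298.8 176.3] 0.76
side plug_end [285.7 181.1] 0.71
side open_end [320.9 186.5] 0.8
side open_end [311.3 171. ] 0.75
side lens [236.1 216. ] 0.7
side lens [324.9 188.2] 0.28
side cam_stand [231.8 236.7] 0.93
side cam_stand [281.4 250.8] 0.19
side carton [209.  306.8] 0.59
side packed_stick [225.3 313.2] 0.84
side packed_stick [235.9 216.3] 0.18
side short_stick [313.7 210.2] 0.66
side long_stick [282.3 252.8] 0.64
side core_tube [259.6 200.9] 0.65
```

View pics/scene0.png

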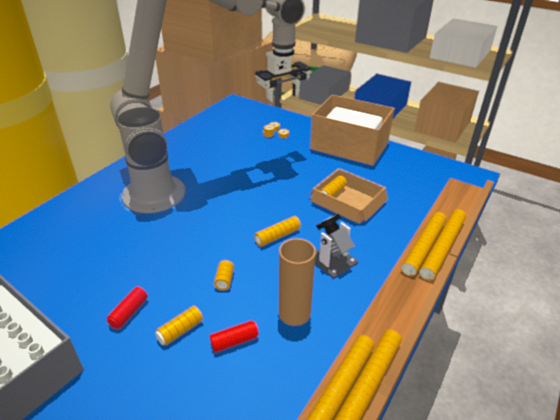

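View pics/side0.png

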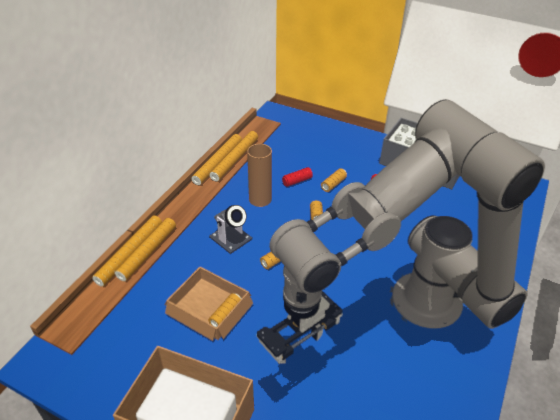

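Run:
```python
from h import *
p=capture("scene");q=capture("side")
c=p["color"][290:370,95:275,::-1];d=q["color"][150:220,270:370,::-1]
c=cv2.resize(c,(720,320),interpolation=cv2.INTER_CUBIC);d=cv2.resize(d,(400,280),interpolation=cv2.INTER_CUBIC)
cv2.imwrite("pics/cl.png",np.vstack([c,np.pad(d,((0,0),(0,320),(0,0)))]))
for n,a,b in [("stick",(180.7,323.2),(332.3,178)),("plug?",(162.4,337.1),(323,187)),("open?",(196.4,313.4),(345,171)),("lens",(326.5,218.5),(236.1,216)),("stand",(333.8,259.7),(231.8,236.7)),("packed",(331.3,188),(225.3,311)),("short",(225.7,274.3),(316,210)),("long",(277,231),(282.3,252.8)),("core",(294.6,311.5),(259.6,200.9))]:
    print(n,*tri([(p,a),(q,b)]),onz(p,a,0)[:2],onz(p,a,22)[:2])
# carton
for r in trace(p,"carton")[:2]: print("carton scene",r["rect"],r["conf"])
for r in trace(q,"carton")[:2]: print("carton side",r["rect"],r["conf"])
for n,px in [("Ltop",(167,302)),("back",(199,270)),("right",(251,301)),("front",(208,337))]: print(n,onz(q,px,54)[:2])
o=get_obs();print(o["tool_pos"],o["tcp_rot"],o["grip_width"])
w=capture("wrist");print(np.linalg.inv(np.block([[Ro.from_euler("xyz",o["tcp_rot"]).as_matrix(),np.array(o["tool_pos"])[:,None]],[0,0,0,1]]))@w["pose"])
```

```text
stick [ 472.95 -375.9    27.35] [np.float64(0.3172802180449953), np.float64(0.31728021804500056)] [ 455.39 -362.06] [ 469.26 -373.28]
plug? [ 474.28 -394.18  -17.02] [np.float64(39.701895492222796), np.float64(39.70189549222295)] [ 446.48 -418.19] [ 460.56 -428.11]
open? [ 464.27 -364.11   60.87] [np.float64(41.24607779482863), np.float64(41.2460777948286)] [ 467.99 -316.55] [ 481.58 -328.83]
lens [631.28  64.47 128.68] [np.float64(0.3231046373484073), np.float64(0.3231046373484523)] [565.26 207.32] [576.59 182.93]
stand [669.22  47.82   2.3 ] [np.float64(4.978807672382002), np.float64(4.978807672382017)] [672.5   52.73] [681.35  31.92]
packed [514.05 335.97  23.53] [np.float64(1.12497797567232), np.float64(1.124977975672467)] [499.37 365.31] [512.22 337.26]
short [ 458.77 -184.79   24.49] [np.float64(2.9026754524840848), np.float64(2.9026754524840013)] [ 445.88 -166.19] [ 459.97 -181.94]
long [474.67  48.7   18.84] [np.float64(2.566134843951853), np.float64(2.566134843951888)] [465.32  67.92] [478.97  46.75]
core [ 672.95 -167.67   -6.54] [np.float64(0.5001162832122202), np.float64(0.5001162832119169)] [ 676.   -172.07] [ 684.77 -187.68]
carton scene [349.6, 197.0, 81.0, 55.0] 0.8
carton side [209.7, 303.9, 88.2, 70.6] 0.63
Ltop [668.5  405.73]
back [653.08 259.15]
right [453.93 289.99]
front [498.72 452.89]
[222.08 475.72 404.75] [3.14 0.   2.7 ] 92.06303972664044
[[-0.   -0.96 -0.29 79.96]
 [ 1.   -0.   -0.   -0.81]
 [ 0.   -0.29  0.96 21.02]
 [ 0.    0.    0.    1.  ]]
```

View pics/cl.png

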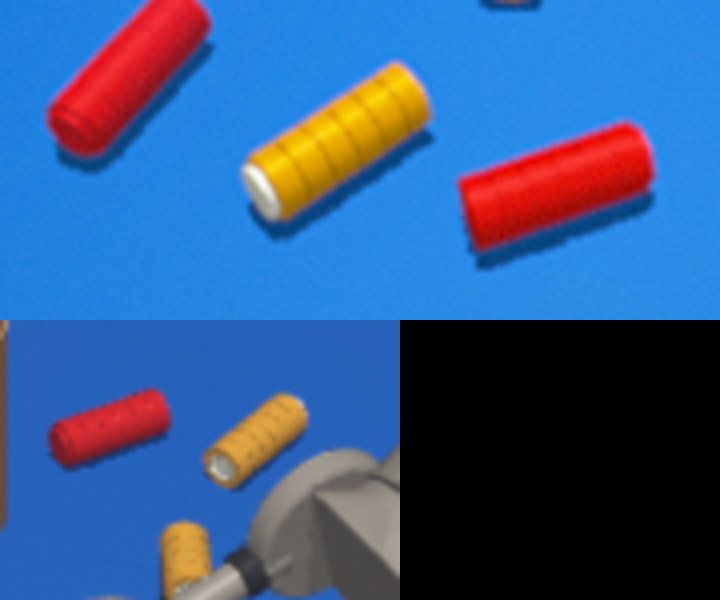

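Candidates (scene pixels) are: the gold six-roll at (181,323) with a white plug at (162,337), red rolls at (127,307) and (234,336), a four-roll at (225,275), an eight-roll at (277,231), the packed stick at (333,188), and the rack rolls on the wood. The stick I want is the gold one at (181,323). The crop confirms six rolls, with the plug at the lower left (162,337) and the open hole at side (325,186).

The rows only shift and spin the tool, so I'll first check in free air what the arm does at the edge of its reach.

```bash
python3 -m inch '[[0,0,-0.6,0,1],[0,0,-0.6,0,1],[0,0,-0.6,0,1],[0,0,-0.6,0,1],[0,0,-0.6,0,1],[0,0,-0.6,0,1],[0,0,-0.6,0,1],[0,0,-0.6,0,1]]'; python3 -m inch '[[0,0,-0.3,0,1],[0,0,-0.3,0,1],[0,0,-0.3,0,1],[0,0,-0.3,0,1],[0,0,-0.3,0,1],[0,0,-0.3,0,1],[0,0,-0.3,0,1],[0,0,-0.3,0,1]]'; python3 -c "
from h import *
o=get_obs();print(o['joint_positions'],o['tcp_rot'])"
```

```text
time: 2.02
tool_pos: [221.4, 474.7, 739.0]
tcp_rot: [3.14, 0.0, 2.705]
contact_force: [1.2, 1.8, 0.7]
grip_width: 91.8
finger_force: 0.0
time: 2.68
tool_pos: [183.6, 390.2, 862.1]
tcp_rot: [3.121, 0.001, 2.705]
contact_force: [0.3, 0.2, 0.3]
grip_width: 92.2
finger_force: 0.0
[ 0.95  0.43  0.04  0.01  2.66 -0.18] [3.12 0.   2.7 ]
```

```bash
cat >> h.py <<'E'
def plan(*wps, start=None):
    """waypoints (x,y,z,yawdeg) of TCP -> rows per call (tool axes at each call's start)"""
    o=get_obs()
    if start is None:
        R=Ro.from_euler("xyz",o["tcp_rot"]);P=np.array(o["tool_pos"])
    else: R=Ro.from_euler("xyz",[np.pi,0,np.radians(start[3])]);P=np.array(start[:3],float)
    for w in wps:
        w=np.array(w,float)
        X=R.as_matrix()[:,0]; yaw=np.degrees(np.arctan2(X[1],X[0]))
        dy=(w[3]-yaw+180)%360-180
        n=int(np.ceil(max(np.linalg.norm(w[:3]-P)/41.6,abs(dy)/7.15,1)));k=int(np.ceil(n/8))
        for i in range(k):
            m=min(8,n-8*i); f=1/(k-i)
            d=(w[:3]-P)*f; sp=-np.radians(dy*f)
            t=R.inv().apply(d)/1000
            print("to",w,"rows>=",int(np.ceil(n/k)),":",np.round([*t,sp],4))
            P=P+d; R=R*Ro.from_euler("z",sp); dy-=dy*f
    print("obs",np.round(o["tool_pos"],1),np.round(o["tcp_rot"],3),"t",round(o["time"],2),"w",round(o["grip_width"],1),"ff",round(o["finger_force"],1),"F",np.round(o["contact_force"],1))
E
python3 -c "
from h import *
plan((450,50,500,110),(488,-280,420,78))"
```

```text
to [450.  50. 500. 110.] rows>= 7 : [-0.19 -0.1   0.18  0.39]
to [450.  50. 500. 110.] rows>= 7 : [-0.22 -0.02  0.18  0.39]
to [ 488. -280.  420.   78.] rows>= 5 : [-0.16 -0.04  0.04  0.28]
to [ 488. -280.  420.   78.] rows>= 5 : [-0.17  0.01  0.04  0.28]
obs [183.6 390.2 862.1] [3.12 0.   2.71] t 2.68 w 92.2 ff 0.0 F [0.3 0.2 0.3]
```

```bash
sed -i 's/precision=2/precision=4/' h.py
python3 -m inch '[[-0.19,-0.1,0.18,0.39,1],[-0.19,-0.1,0.18,0.39,1],[-0.19,-0.1,0.18,0.39,1],[-0.19,-0.1,0.18,0.39,1],[-0.19,-0.1,0.18,0.39,1],[-0.19,-0.1,0.18,0.39,1],[-0.19,-0.1,0.18,0.39,1]]' | head -3
python3 -m inch '[[-0.22,-0.02,0.18,0.39,1],[-0.22,-0.02,0.18,0.39,1],[-0.22,-0.02,0.18,0.39,1],[-0.22,-0.02,0.18,0.39,1],[-0.22,-0.02,0.18,0.39,1],[-0.22,-0.02,0.18,0.39,1],[-0.22,-0.02,0.18,0.39,1]]' |head -3
python3 -c "
from h import *
plan((478,-339,400,78))"
```

```text
time: 3.27
tool_pos: [299.6, 244.0, 701.8]
tcp_rot: [3.125, -0.007, 2.315]
time: 3.85
tool_pos: [436.0, 70.9, 519.3]
tcp_rot: [3.131, -0.014, 1.924]
to [ 478. -339.  400.   78.] rows>= 6 : [-0.2004 -0.0518  0.0563  0.2814]
to [ 478. -339.  400.   78.] rows>= 6 : [-0.2069  0.0059  0.0563  0.2814]
obs [436.   70.9 519.3] [ 3.131 -0.014  1.924] t 3.85 w 91.8 ff 0.0 F [ 0.   0.1 -0.2]
```

```bash
python3 -m inch '[[-0.2,-0.05,0.056,0.28,1],[-0.2,-0.05,0.056,0.28,1],[-0.2,-0.05,0.056,0.28,1],[-0.2,-0.05,0.056,0.28,1],[-0.2,-0.05,0.056,0.28,1],[-0.2,-0.05,0.056,0.28,1]]' | head -3
python3 -m inch '[[-0.207,0.006,0.056,0.28,1],[-0.207,0.006,0.056,0.28,1],[-0.207,0.006,0.056,0.28,1],[-0.207,0.006,0.056,0.28,1],[-0.207,0.006,0.056,0.28,1],[-0.207,0.006,0.056,0.28,1],[-0.207,0.006,0.056,0.28,1]]' |head -3
python3 - <<'E'
from h import *
w=capture("wrist");save(w,"w1")
for t in ["stick","plug_end","open_end"]:
    for r in tip_of(w,t)[:3]: print(t,np.round(r["centre"],1),round(r["conf"],2),onz(w,r["centre"],22))
p=capture("scene")
ms=sorted(trace(w,"stick"),key=lambda r:-r["conf"])
for r in ms[:3]:
    ys,xs=np.nonzero(r["pixels"]);print("trace",r["rect"],r["conf"],w["color"][ys,xs].mean(0), cv2.minAreaRect(np.c_[xs,ys].astype(np.float32)))
for t in ["stick","plug_end","open_end","lens"]:
    for r in tip_of(p,t)[:3]: print("sc",t,np.round(r["centre"],1),round(r["conf"],2))
plan((471,-378,193,78))
E
```

```text
time: 4.35
tool_pos: [458.2, -136.4, 459.4]
tcp_rot: [3.137, -0.017, 1.64]
time: 4.93
tool_pos: [479.6, -338.2, 400.8]
tcp_rot: [3.141, -0.021, 1.362]
stick [280.2 226.9] 0.87 [ 469.9119 -378.1687   22.    ]
stick [373.2 172.9] 0.81 [ 597.4666 -333.2361   22.    ]
plug_end [277.8 267.2] 0.91 [ 454.7523 -433.81     22.    ]
plug_end [396.2 126.9] 0.72 [ 631.6614 -284.071    22.    ]
open_end [355.8 215.2] 0.92 [ 568.5677 -382.9586   22.    ]
open_end [161.1 230.9] 0.92 [ 315.654  -351.1358   22.    ]
open_end [279.3 185.9] 0.56 [ 480.0412 -325.1188   22.    ]
trace [377.1, 169.4, 65.1, 98.6] 0.82 [241.8969  91.5998  95.3354] ((374.8321838378906, 167.96917724609375), (38.235389709472656, 99.89202880859375), 24.443954467773438)
trace [162.9, 246.6, 40.3, 38.5] 0.61 [239.0667  84.0632  86.1099] ((163.81210327148438, 244.2388458251953), (26.5762939453125, 34.87639617919922), 61.38954162597656)
sc stick [129.7 306.7] 0.83
sc stick [231.5 331.1] 0.81
sc stick [179.8 321.2] 0.61
sc plug_end [160.1 335.7] 0.64
sc plug_end [255.1 329.6] 0.57
sc plug_end [110.9 321. ] 0.56
sc open_end [211.3 345.6] 0.69
sc open_end [193.3 314.6] 0.63
sc open_end [142.4 290.9] 0.56
sc lens [325.5 219.1] 0.68
to [ 471. -378.  193.   78.] rows>= 6 : [-0.047  -0.0011  0.2106  0.0043]
obs [ 479.7 -335.7  404.4] [ 3.136 -0.018  1.366] t 5.43 w 91.6 ff 0.0 F [-0.2 -0.6 -0.4]
```

View pics/w1.png

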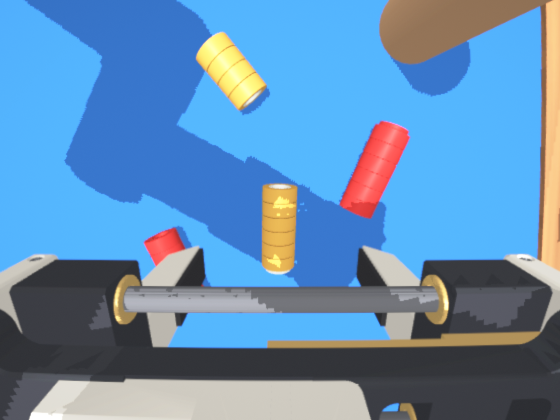

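```bash
cat >> h.py <<'E'
def planL(*wps,L=171,start=None):
    R=Ro.from_euler("xyz",get_obs()["tcp_rot"]).as_matrix()
    # tilt kept in tool frame; approximates z offset at current yaw
    def off(yaw):
        y0=np.degrees(np.arctan2(R[1,0],R[0,0])); return Ro.from_euler("z",yaw-y0 if 0 else 0,degrees=True).apply(R[:,2])*L
    plan(*[tuple(np.array(w[:3])-off(w[3]))+(w[3],) for w in wps],start=start)
E
python3 -c "
from h import *
planL((468,-377,80,77),(468,-377,22,77))"
```

```text
to [ 466.3906 -379.8209  250.9692   77.    ] rows>= 4 : [-0.0487 -0.0049  0.1525  0.0218]
to [ 466.3906 -379.8209  192.9692   77.    ] rows>= 2 : [-0.0011 -0.0003  0.058  -0.    ]
obs [ 479.7 -335.7  404.4] [ 3.136 -0.018  1.366] t 5.43 w 91.6 ff 0.0 F [-0.2 -0.6 -0.4]
```

```bash
python3 -m inch '[[-0.0487,-0.0049,0.1525,0.022,1],[-0.0487,-0.0049,0.1525,0.022,1],[-0.0487,-0.0049,0.1525,0.022,1],[-0.0487,-0.0049,0.1525,0.022,1],[-0.0498,-0.0052,0.21,0.022,1],[-0.0498,-0.0052,0.21,0.022,1],[-0.0498,-0.0052,0.21,0.022,1],[-0.0498,-0.0052,0.21,0.022,1]]'
python3 -m inch '[[0,0,0,0,0],[0,0,0,0,0],[0,0,0,0,0],[0,0,0,0,0],[0,0,0,0,0],[0,0,0,0,0]]'
```

```text
time: 6.1
tool_pos: [466.2, -380.4, 192.6]
tcp_rot: [3.138, -0.019, 1.343]
contact_force: [-0.1, 0.5, 1.0]
grip_width: 92.0
finger_force: 0.0
time: 6.6
tool_pos: [466.2, -380.5, 193.4]
tcp_rot: [3.136, -0.018, 1.343]
contact_force: [0.3, -0.4, 0.0]
grip_width: 56.5
finger_force: 0.0
```

```bash
python3 -m inch '[[0,0,0,0,0],[0,0,0,0,0],[0,0,0,0,0],[0,0,0,0,0],[0,0,-0.02,0,0],[0,0,-0.06,0,0],[0,0,-0.1,0,0],[0,0,-0.14,0,0]]'
python3 -c "
from h import *
plan((500,250,420,60))"
```

```text
time: 7.27
tool_pos: [464.6, -382.6, 333.7]
tcp_rot: [3.139, -0.02, 1.343]
contact_force: [1.3, -1.7, -1.8]
grip_width: 43.4
finger_force: 30.0
to [500. 250. 420.  60.] rows>= 8 : [ 0.3129 -0.0542 -0.0371  0.1478]
to [500. 250. 420.  60.] rows>= 8 : [ 0.3015 -0.0997 -0.0371  0.1478]
obs [ 464.6 -382.6  333.7] [ 3.139 -0.02   1.343] t 7.27 w 43.4 ff 30.0 F [ 1.3 -1.7 -1.8]
```

```bash
python3 -m inch '[[0.313,-0.054,-0.037,0.148,0],[0.313,-0.054,-0.037,0.148,0],[0.313,-0.054,-0.037,0.148,0],[0.313,-0.054,-0.037,0.148,0],[0.313,-0.054,-0.037,0.148,0],[0.313,-0.054,-0.037,0.148,0],[0.313,-0.054,-0.037,0.148,0],[0.313,-0.054,-0.037,0.148,0]]' | head -2
python3 -m inch '[[0.302,-0.1,-0.037,0.148,0],[0.302,-0.1,-0.037,0.148,0],[0.302,-0.1,-0.037,0.148,0],[0.302,-0.1,-0.037,0.148,0],[0.302,-0.1,-0.037,0.148,0],[0.302,-0.1,-0.037,0.148,0],[0.302,-0.1,-0.037,0.148,0],[0.302,-0.1,-0.037,0.148,0]]'
python3 - <<'E'
from h import *
w=capture("wrist");save(w,"w2")
import pickle
q=capture("side");p=capture("scene")
pickle.dump((w,q,p),open("v2.pkl","wb"))
for t in ["lens","cam_stand","packed_stick","carton"]:
    for n,c in [("w",w),("sc",p),("sd",q)]:
        for r in tip_of(c,t)[:2]: print(n,t,np.round(r["centre"],1),round(r["conf"],2))
print(w["pose"])
E
```

```text
time: 7.93
tool_pos: [482.1, -63.3, 375.7]
time: 8.6
tool_pos: [499.7, 253.3, 418.0]
tcp_rot: [-3.14, -0.019, 1.048]
contact_force: [1.4, 0.4, -0.9]
grip_width: 43.2
finger_force: 30.0
w lens [477.8 308.6] 0.58
sc lens [323.4 220.4] 0.63
w cam_stand [448.1 252.9] 0.88
sc cam_stand [334.4 258.5] 0.91
sd cam_stand [230.2 236.1] 0.61
sd cam_stand [314.3 205.6] 0.42
w packed_stick [260.6 129.4] 0.64
sc packed_stick [331.  188.1] 0.83
sd packed_stick [223.9 309.2] 0.87
sd packed_stick [221.8 251. ] 0.74
w carton [305.2 112.2] 0.58
sc carton [309.  142.4] 0.73
sc carton [344.7 200.7] 0.58
sd carton [207.8 303.4] 0.84
[[  0.8662  -0.4804  -0.1375 537.9151]
 [ -0.4997  -0.8335  -0.236  321.742 ]
 [ -0.0012   0.2731  -0.962  398.5627]
 [  0.       0.       0.       1.    ]]
```

View pics/w2.png

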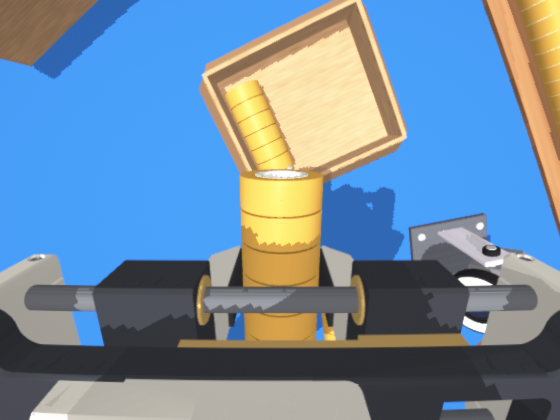

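Run:
```python
from h import *
import pickle
w,q,p=pickle.load(open("v2.pkl","rb"))
A,B,C=[onz(w,x,54)[:2] for x in [(206,72),(357,3),(404,134)]]
print("rim",A,B,C,np.linalg.norm(A-B),np.linalg.norm(B-C),np.degrees(np.arctan2(*(A-B)[::-1])),np.degrees(np.arctan2(*(B-C)[::-1])))
f1,f2=onz(w,(411,228),10)[:2],onz(w,(485,215),10)[:2]
print("foot",f1,f2,np.linalg.norm(f1-f2),np.degrees(np.arctan2(*(f2-f1)[::-1])))
print("lens",tri([(w,(477.8,308.6)),(p,(326.5,218.5))]),tri([(p,(326.5,218.5)),(p,(326.5,218.5)),(q,(236.1,216))]),tri([(w,(477.8,308.6)),(q,(236.1,216))]))
print("stand",onz(w,(448.1,252.9),0),onz(p,(334.1,259.),0),onz(q,(231,236.4),0))
c=w["color"][200:345,400:560,::-1];d=p["color"][205:285,300:370,::-1];e=q["color"][195:260,200:260,::-1]
r=lambda a,s:cv2.resize(a,s,interpolation=cv2.INTER_CUBIC)
cv2.imwrite("pics/cam.png",np.hstack([r(c,(480,435)),np.vstack([r(d,(300,343)),r(e,(300,92+0))])]))
cv2.imwrite("pics/cam.png",np.hstack([r(c,(441,400)),r(d,(350,400))]))
```

```text
rim [498.3397 416.909 ] [671.3986 394.526 ] [659.442  248.3551] 174.50034172319107 146.6591277293897 172.63042556540287 85.32370163102536
foot [631.958  115.0902] [732.1015  79.5052] 106.27805256255442 -19.562130869910526
lens (array([631.8437,  59.5869, 132.7153]), [np.float64(1.8735205440502738), np.float64(1.8735205440502845)]) (array([631.3733,  64.5249, 128.6918]), [np.float64(0.21540309156574006), np.float64(0.21540309156574006), np.float64(0.4308061831312714)]) (array([625.2335,  72.6188, 142.374 ]), [np.float64(3.1528844997596877), np.float64(3.1528844997598013)])
stand [668.0422  44.7135  -0.    ] [671.8887  55.787    0.    ] [668.9911  43.9665   0.    ]
```

View pics/cam.png

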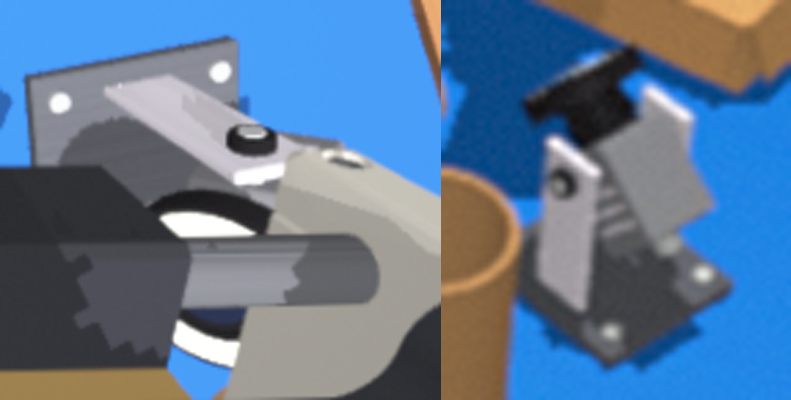

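```bash
cat >> h.py <<'E'
Cc=np.array([579,332.6]);yc=np.radians(83.5);U=np.array([np.cos(yc),np.sin(yc)]);V=np.array([U[1],-U[0]])
def cp(u,v,z): return (*(Cc+u*U+v*V),z,83.5)
E
python3 -c "
from h import *
planL(cp(30,25,110),cp(30,25,76),cp(33,25,62),cp(37,25,57.5),cp(44,25,56.7))"
```

```text
to [605.7312 356.6583 280.9685  83.5   ] rows>= 5 : [ 0.1423  0.038   0.1398 -0.4112]
to [605.7312 356.6583 246.9685  83.5   ] rows>= 1 : [-0.0006 -0.0002  0.034   0.0001]
to [606.0708 359.6391 232.9685  83.5   ] rows>= 1 : [ 0.0027 -0.0001  0.0141 -0.    ]
to [606.5236 363.6133 228.4685  83.5   ] rows>= 1 : [ 0.0039 -0.      0.0046  0.    ]
to [607.316  370.5683 227.6685  83.5   ] rows>= 1 : [ 0.007  -0.      0.0009 -0.    ]
obs [500.3 250.2 418. ] [-3.141 -0.019  1.046] t 9.35 w 43.5 ff 30.0 F [-0.9  0.1 -1.8]
```

```bash
python3 -m inch '[[0.142,0.038,0.14,-0.411,0],[0.142,0.038,0.14,-0.411,0],[0.142,0.038,0.14,-0.411,0],[0.142,0.038,0.14,-0.411,0],[0.142,0.038,0.14,-0.411,0],[0.142,0.038,0.14,-0.411,0]]'
python3 -m inch '[[0,0,0.034,0,0],[0.0005,0,0.038,0,0],[0.001,0,0.042,0,0],[0.0015,0,0.045,0,0],[0.002,0,0.048,0,0]]'
```

```text
time: 9.85
tool_pos: [606.2, 358.9, 270.5]
tcp_rot: [-3.138, -0.013, 1.459]
contact_force: [-2.8, -2.0, -3.4]
grip_width: 43.1
finger_force: 30.0
time: 10.27
tool_pos: [606.4, 358.7, 235.8]
tcp_rot: [3.132, -0.018, 1.458]
contact_force: [-1.1, -6.7, 5.5]
grip_width: 43.1
finger_force: 30.0
```

```bash
python3 -m inch '[[0.001,0,0.0012,0,0],[0.002,0,0.0024,0,0],[0.003,0,0.0036,0,0],[0.004,0,0.0046,0,0]]'
python3 - <<'E'
from h import *
q=capture("side");p=capture("scene")
L={}
for t in ["plug_end","open_end","stick"]:
    for n,c in [("sc",p),("sd",q)]:
        for r in tip_of(c,t)[:3]: print(n,t,np.round(r["centre"],1),round(r["conf"],2))
o=get_obs();P=np.array(o["tool_pos"])+171*Ro.from_euler("xyz",o["tcp_rot"]).as_matrix()[:,2];print("P",P,o["contact_force"])
for th in (0,20,30,40):
    t=np.radians(th);a=np.array([*(U*np.cos(t)),np.sin(t)])
    print(th,"plug",proj(p,P-59*a),proj(q,P-59*a),"open",proj(p,P+54*a),proj(q,P+54*a))
cv2.imwrite("pics/t1.png",np.vstack([cv2.resize(q["color"][240:340,160:290,::-1],None,fx=3,fy=3),cv2.resize(p["color"][130:230,290:420,::-1],None,fx=3,fy=3)])[:600])
E
```

```text
time: 10.6
tool_pos: [607.3, 362.1, 232.0]
tcp_rot: [3.131, -0.017, 1.457]
contact_force: [-1.9, -9.2, 6.4]
grip_width: 43.3
finger_force: 30.0
sc plug_end [256.4 331.5] 0.92
sc plug_end [112.1 321.9] 0.84
sc plug_end [371.  171.8] 0.61
sd plug_end [376.7 178. ] 0.68
sc open_end [137.2 294.9] 0.91
sc open_end [369.2 173.1] 0.73
sc open_end [211.5 344.1] 0.62
sd open_end [180. 305.] 0.63
sd open_end [207.3 306.6] 0.61
sd open_end [190.7 295.6] 0.6
sc stick [129.1 307.9] 0.94
sc stick [233.5 332.1] 0.67
sc stick [364.8 183.5] 0.6
sd stick [374.4 186. ] 0.64
sd stick [194.7 293.4] 0.59
P [609.4711 365.2714  61.1165] [-0.6363 -7.1094  4.8423]
0 plug [[352.5386 191.8409]] [[204.3467 285.0625]] open [[370.3908 176.777 ]] [[179.2881 310.6077]]
20 plug [[352.4666 196.3024]] [[204.1548 290.147 ]] open [[370.6074 172.6711]] [[179.2925 305.8636]]
30 plug [[352.8737 197.9561]] [[203.4982 293.0576]] open [[370.3303 171.0645]] [[179.8726 303.0669]]
40 plug [[353.5561 199.1603]] [[202.4925 296.1059]] open [[369.7996 169.8277]] [[180.8206 300.1047]]
```

View pics/t1.png

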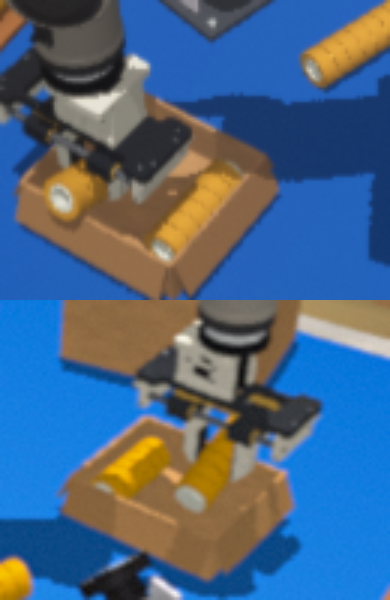

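```bash
python3 -m inch '[[0.002,0,0.001,0,0],[0.004,0,0.002,0,0],[0.006,0,0.003,0,0],[0.008,0,0.0035,0,0],[0.009,0,0.0035,0,0],[0.009,0,0.0035,0,0]]'
cat >> h.py <<'E'
def tilt():
    o=get_obs();P=np.array(o["tool_pos"])+171*Ro.from_euler("xyz",o["tcp_rot"]).as_matrix()[:,2]
    print("P",np.round(P,1),"u",round((P[:2]-Cc)@U,1),"v",round((P[:2]-Cc)@V,1),"F",np.round(o["contact_force"],1),"t",round(o["time"],2)); return P
E
python3 - <<'E'
from h import *
q=capture("side");P=tilt()
for t in ["open_end"]:
    for r in tip_of(q,t)[:4]: print(t,np.round(r["centre"],1),round(r["conf"],2))
for th in (20,30,35,40,45):
    t=np.radians(th);a=np.array([*(U*np.cos(t)),np.sin(t)]);print(th,proj(q,P+54*a))
w=75-(P[:2]-Cc)@U
from scipy.optimize import brentq
print(np.degrees(brentq(lambda t:(w-22*np.sin(t))*np.tan(t)-22*np.cos(t)-54+P[2],0,1.2)))
E
```

```text
time: 11.5
tool_pos: [608.6, 369.6, 228.8]
tcp_rot: [3.132, -0.014, 1.457]
contact_force: [-1.8, -15.2, 8.8]
grip_width: 43.3
finger_force: 30.0
P [610.6 371.8  57.9] u 42.6 v 26.9 F [ -2.1 -15.2   7.5] t 11.55
open_end [372.4 196.9] 0.61
open_end [178.1 305.3] 0.47
open_end [231.4 237.4] 0.29
20 [[177.7808 308.0875]]
30 [[178.3577 305.2933]]
35 [[178.7864 303.8274]]
40 [[179.3043 302.3315]]
45 [[179.9073 300.8181]]
35.565062747629185
```

```bash
python3 -m inch '[[0.002,0,0.001,0,0],[0.004,0,0.001,0,0],[0.005,0,0.0015,0,0],[0.006,0,0.0015,0,0],[0.006,0,0.0015,0,0]]'
cat >> h.py <<'E'
def ends(P,az,cams=("side","scene")):
    """tilt estimates: az=heading(deg) of open end; prints detections near predictions and lsq tilt"""
    from scipy.optimize import least_squares
    h=np.radians(az);obs=[]
    for n in cams:
        c=capture(n)
        for t,l in (("open_end",54),("plug_end",-59)):
            pr=proj(c,[P+l*np.array([np.cos(h)*np.cos(x),np.sin(h)*np.cos(x),np.sin(x)]) for x in np.linspace(-1,1,9)])
            for r in tip_of(c,t)[:4]:
                d=np.linalg.norm(pr-r["centre"],axis=1).min()
                if d<9: obs.append((c,l,r["centre"]));print(n,t,np.round(r["centre"],1),round(r["conf"],2),"d",round(d,1));break
    if obs:
        f=lambda v:np.concatenate([(proj(c,P+v[1]*np.array([np.cos(h),np.sin(h),0])*0+l*np.array([np.cos(h)*np.cos(v[0]),np.sin(h)*np.cos(v[0]),np.sin(v[0])]))-px)[0] for c,l,px in obs])
        for x0 in (-.7,.7):
            s=least_squares(f,[x0,0]);print("tilt open-up deg",np.degrees(s.x[0]),"rms",np.sqrt(2*s.cost/len(s.fun)))
E
python3 - <<'E'
from h import *
P=tilt();w=75-(P[:2]-Cc)@U
from scipy.optimize import brentq
print(np.degrees(brentq(lambda t:(w-22*np.sin(t))*np.tan(t)-22*np.cos(t)-54+P[2],0,1.2)))
ends(P,83.5)
E
```

```text
time: 12.02
tool_pos: [609.5, 374.0, 227.7]
tcp_rot: [3.132, -0.011, 1.456]
contact_force: [-3.0, -22.8, 12.2]
grip_width: 43.1
finger_force: 30.0
P [611.4 375.6  56.7] u 46.4 v 27.3 F [ -3.  -22.8  12.2] t 12.02
44.64720941399978
side open_end [179.6 301.1] 0.54 d 1.7
scene open_end [369.6 171.8] 0.87 d 2.5
scene plug_end [354.6 196.1] 0.83 d 1.3
tilt open-up deg 44.06964820803222 rms 1.8749577648626126
tilt open-up deg 44.06964820803222 rms 1.8749577648626126
```

```bash
python3 -m inch '[[-0.003,0,-0.01,0,0],[-0.006,0,-0.04,0,0],[-0.006,0,-0.08,0,0],[-0.006,0,-0.12,0,0],[-0.006,0,-0.16,0,0],[-0.006,0,-0.19,0,0]]' | head -3
python3 -c "
from h import *
plan((560,-24,420,83.5))"
```

```text
time: 12.82
tool_pos: [605.1, 369.1, 420.3]
tcp_rot: [3.129, -0.022, 1.458]
to [560.  -24.  420.   83.5] rows>= 5 : [-0.1978 -0.0002 -0.0043  0.0003]
to [560.  -24.  420.   83.5] rows>= 5 : [-0.1978 -0.0002 -0.0043  0.0003]
obs [605.1 369.1 420.3] [ 3.129 -0.022  1.458] t 12.82 w 43.5 ff 30.0 F [ 0.9  0.2 -0.7]
```

```bash
python3 -m inch '[[-0.198,0,-0.004,0,0],[-0.198,0,-0.004,0,0],[-0.198,0,-0.004,0,0],[-0.198,0,-0.004,0,0],[-0.198,0,-0.004,0,0]]' | head -2
python3 -m inch '[[-0.198,0,-0.004,0,0],[-0.198,0,-0.004,0,0],[-0.198,0,-0.004,0,0],[-0.198,0,-0.004,0,0],[-0.198,0,-0.004,0,0],[-0.198,0,-0.004,0,0]]' | head -3
python3 - <<'E'
from h import *
import pickle
w=capture("wrist");pickle.dump(w,open("v3.pkl","wb"))
for t in ("lens","cam_stand"):
    for r in tip_of(w,t)[:2]: print(t,np.round(r["centre"],1),round(r["conf"],2))
P=tilt();cv2.imwrite("pics/w3.png",cv2.resize(w["color"][:,:,::-1],(800,600)))
ends(P,83.5)
E
```

```text
time: 13.23
tool_pos: [582.3, 169.9, 416.3]
time: 13.73
tool_pos: [560.1, -29.2, 416.5]
tcp_rot: [3.131, -0.016, 1.452]
lens [348.4 107.6] 0.7
cam_stand [354.2 123. ] 0.78
P [562.8 -21.  244.9] u -353.2 v 23.9 F [ 1.1 -0.  -1.5] t 13.88
side open_end [259.4 177.3] 0.71 d 1.0
side plug_end [284.3 178.3] 0.7 d 7.9
scene open_end [299.2 176.4] 0.77 d 2.7
scene plug_end [280.2 209.1] 0.94 d 2.9
tilt open-up deg 31.87462411669259 rms 3.3017427697805704
tilt open-up deg 31.87462411669259 rms 3.3017427697805704
```

View pics/w3.png

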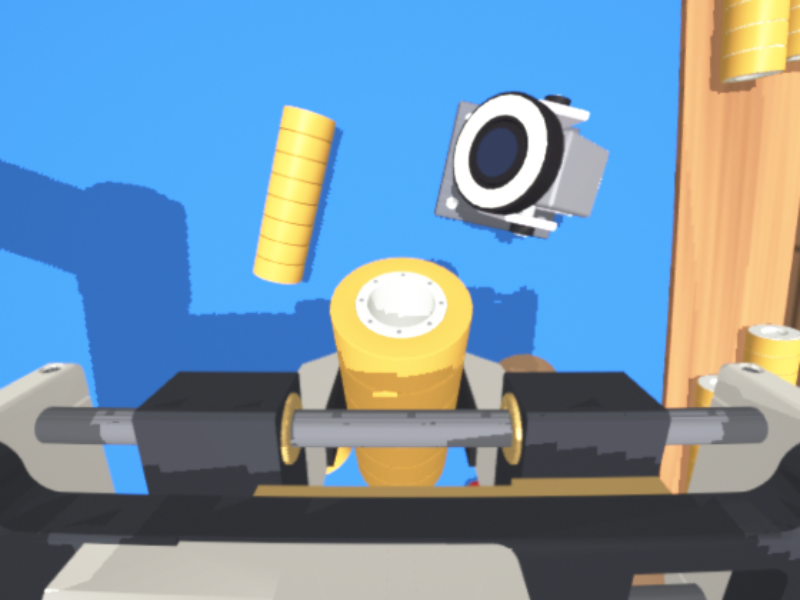

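```bash
cat >> h.py <<'E'
from scipy.optimize import least_squares
def whiteblob(w,box):
    x0,y0,x1,y1=box;im=w["color"][y0:y1,x0:x1].astype(int)
    m=((im.min(2)>150)&(im.max(2)-im.min(2)<45)).astype(np.uint8)
    n,l,s,c=cv2.connectedComponentsWithStats(m);k=1+np.argmax(s[1:,4]);m=(l==k).astype(np.uint8)
    cs=cv2.findContours(m,cv2.RETR_EXTERNAL,cv2.CHAIN_APPROX_NONE)[0];c=cv2.convexHull(max(cs,key=len))
    full=cv2.drawContours(np.zeros_like(m),[c],-1,1,-1);cs=cv2.findContours(full,cv2.RETR_EXTERNAL,cv2.CHAIN_APPROX_NONE)[0][0]
    e=cv2.fitEllipse(cs);return np.array(e[0])+[x0,y0],e,cs[:,0]+[x0,y0]
def circ(c,n,r,k=60):
    n=n/np.linalg.norm(n);a=np.cross(n,[0.3,0.2,1.]);a/=np.linalg.norm(a);b=np.cross(n,a);t=np.linspace(0,2*np.pi,k,endpoint=False)[:,None]
    return c+r*(a*np.cos(t)+b*np.sin(t))
def dist(pts,poly):
    return np.array([cv2.pointPolygonTest(poly.astype(np.float32).reshape(-1,1,2),(float(x),float(y)),True) for x,y in pts])
E
python3 - <<'E'
from h import *
import pickle
w=pickle.load(open("v3.pkl","rb"))
c,e,pts=whiteblob(w,(310,60,395,152));print("ring",c,e[1:],len(pts))
def f(v):
    x,y,az,el,r=v;s=np.array([np.cos(az)*np.cos(el),np.sin(az)*np.cos(el),np.sin(el)])
    return dist(pts,proj(w,circ(np.array([x,y,98+50*np.sin(el)]),s,r)))
for el0 in (.6,.85):
    s=least_squares(f,[631,63,2.77,el0,33],diff_step=1e-4);print(s.x,np.degrees(s.x[2:4]),"z",98+50*np.sin(s.x[3]),"rms",np.sqrt(np.mean(s.fun**2)))
c,e,pts2=whiteblob(w,(230,180,330,240));print("core",c,e[1:])
P=np.array([562.8,-21.0,244.9])
def g(v):
    t,r,l,e1=v;a=np.array([*(U*np.cos(t)),np.sin(t)]);return dist(pts2,proj(w,circ(P+l*a+e1*np.array([*V,0]),a,r)))
s=least_squares(g,[.6,16,54,0],diff_step=1e-4);print("tilt",np.degrees(s.x[0]),s.x,"rms",np.sqrt(np.mean(s.fun**2)))
g2=lambda v:g([v[0],v[1],54,v[2]]);s=least_squares(g2,[.6,16,0],diff_step=1e-4);print("tilt l=54",np.degrees(s.x[0]),s.x,np.sqrt(np.mean(s.fun**2)))
E
```

```text
ring [344.6107 107.3743] ((66.91791534423828, 94.59747314453125), 29.266695022583008) 248
[625.6083  60.7419   2.649    0.6732  38.2825] [151.7785  38.5725] z 129.1752533977343 rms 2.973369801089398
[625.607   60.7397   2.6497   0.6737  38.2712] [151.8187  38.5976] z 129.19231419893703 rms 2.9733720480393413
core [280.4471 212.8256] ((45.621482849121094, 63.34558868408203), 89.66796875)
tilt 30.27414813560261 [ 0.5284 14.9413 38.4574 -1.2312] rms 0.32432166143588936
tilt l=54 44.76121358327079 [ 0.7812 11.8038  0.    ] 2.938077941020599
```

Run:
```python
from h import *
import pickle
w=pickle.load(open("v3.pkl","rb"))
im=w["color"].astype(int);m=((im.min(2)>150)&(im.max(2)-im.min(2)<45)).astype(np.uint8)
def hole(box,seed):
    x0,y0,x1,y1=box;s=1-m[y0:y1,x0:x1];n,l=cv2.connectedComponents(s,connectivity=4);b=(l==l[seed[1]-y0,seed[0]-x0]).astype(np.uint8)
    c=cv2.findContours(b,cv2.RETR_EXTERNAL,cv2.CHAIN_APPROX_NONE)[0];c=max(c,key=len);return c[:,0]+[x0,y0],cv2.fitEllipse(c)
pi,e=hole((310,60,395,152),(350,107));print("lens hole",e)
# outer white edge: rays from the hole centre on the left/upper half
c0=np.array([e[0][0]+310,e[0][1]+60]);po=[]
for a in np.radians(np.arange(75,300,5)):
    d=np.array([np.cos(a),np.sin(a)]);inw=False
    for r in np.arange(5,60,.25):
        x,y=np.round(c0+d*r).astype(int)
        if m[y,x]: inw=True
        elif inw: po.append(c0+d*r);break
po=np.array(po);print("outer",cv2.fitEllipse(po.astype(np.float32)))
def f(v):
    x,y,az,el,r,ri=v;s=np.array([np.cos(az)*np.cos(el),np.sin(az)*np.cos(el),np.sin(el)]);c=np.array([x,y,98+50*np.sin(el)])
    return np.concatenate([dist(pi,proj(w,circ(c,s,ri))),2*dist(po,proj(w,circ(c,s,r)))])
s=least_squares(f,[631,63,2.77,.7,33,18],diff_step=1e-4,loss="soft_l1");print(s.x,np.degrees(s.x[2:4]),np.sqrt(np.mean(f(s.x)**2)))
# stick core: white flange outer + tilt, gold radius
P=np.array([562.8,-21.0,244.9])
c,e,pw=whiteblob(w,(230,180,330,240))
hsv=cv2.cvtColor(w["color"],cv2.COLOR_RGB2HSV);gold=((hsv[...,0]>12)&(hsv[...,0]<32)&(hsv[...,1]>120)).astype(np.uint8)
pg=[]
for a in np.radians(np.arange(180,361,5)):
    d=np.array([np.cos(a),np.sin(a)]);g=False
    for r in np.arange(5,90,.25):
        x,y=np.round(c+d*r).astype(int)
        if gold[y,x]: g=True
        elif g: pg.append(c+d*r);break
pg=np.array(pg);print(len(pg))
def g(v):
    t,r,l,e1,dz=v;a=np.array([*(U*np.cos(t)),np.sin(t)]);c=P+l*a+e1*np.array([*V,0])+[0,0,dz]
    return np.concatenate([dist(pw,proj(w,circ(c,a,r))),2*dist(pg,proj(w,circ(c,a,22))),[(l-54)/5,dz/5]])
for t0 in (.5,.8):
    s=least_squares(g,[t0,15,54,0,0],diff_step=1e-4,loss="soft_l1");print("tilt",np.degrees(s.x[0]),s.x,"rms",np.sqrt(np.mean(g(s.x)**2)))
```

```text
lens hole ((38.384361267089844, 45.993385314941406), (38.038421630859375, 53.02692794799805), 24.385189056396484)
outer ((347.9267272949219, 105.45013427734375), (61.23828125, 81.671630859375), 13.283729553222656)
[630.783   61.6587   2.8168   0.7237  33.4845  21.0467] [161.3909  41.4669] 2.223651868202249
37
tilt 30.93200659093165 [ 0.5399 14.8179 38.986   0.     -0.1517] rms 2.1675414320461246
tilt 31.57828816778646 [ 0.5511 14.6619 39.4342 -1.2292  0.    ] rms 0.9761662083955137
```

Run:
```python
from h import *
import pickle
w2,q,p=pickle.load(open("v2.pkl","rb"));w=pickle.load(open("v3.pkl","rb"))
P=np.array([562.8,-21.0,244.9])
obs=[(q,1,(259.4,177.3)),(p,1,(299.2,176.4)),(p,0,(280.2,209.1)),(w,1,(280.5,212.8)),(w,1,(280.5,212.8))]
ax=lambda t:np.array([*(U*np.cos(t)),np.sin(t)])
def f(v):
    t,l,dz=v;return np.concatenate([(proj(c,P+[0,0,dz]+((l if o else l-113)*ax(t)))-px)[0] for c,o,px in obs]+[[dz/3]])
s=least_squares(f,[.6,50,0]);print(np.degrees(s.x[0]),s.x,s.fun)
print("open tri",tri([(q,obs[0][2]),(p,obs[1][2]),(w,obs[3][2])]))
# before pivot
o2=np.array([499.7,253.3,418.0]);c,e,pts=whiteblob(w2,(240,165,325,185));print(c,e)
for l in (45,50,54,58): print(l,proj(w2,np.array([500.3+3,250.2,418-171])+l*np.array([np.cos(1.047),np.sin(1.047),0])))
```

```text
42.15421886995196 [ 0.7357 50.1488  2.0872] [ 1.0251 -0.9882  0.4334 -2.0764 -1.4216  3.7569  3.2414 -0.2627  3.2414
 -0.2627  0.6957]
open tri (array([567.6102,  15.0768, 275.5372]), [np.float64(3.0517713322739466), np.float64(1.1413479366907058), np.float64(2.1320618308529093)])
[281.4144 174.1054] ((41.4144172668457, 9.10543155670166), (8.012435913085938, 50.66886520385742), 90.18924713134766)
45 [[291.6694 197.439 ]]
50 [[291.7726 188.2036]]
54 [[291.8558 180.7005]]
58 [[291.9396 173.0942]]
```

```bash
python3 -c "
from h import *
tilt()
planL((540,150,235,83.5),cp(56,25,120),cp(57,25,61))"
```

```text
P [562.8 -20.1 243.3] u -352.2 v 23.8 F [-0.3  0.1 -0.9] t 14.18
to [538.4974 147.0716 405.9683  83.5   ] rows>= 5 : [ 0.1663 -0.0416  0.011   0.0023]
to [608.6761 382.4816 290.9683  83.5   ] rows>= 7 : [ 0.2397  0.0423  0.1196 -0.    ]
to [608.7893 383.4752 231.9683  83.5   ] rows>= 2 : [-0.0001 -0.0004  0.059   0.    ]
obs [561.3 -23.  414.3] [ 3.135 -0.018  1.46 ] t 14.18 w 43.3 ff 30.0 F [-0.3  0.1 -0.9]
```

```bash
python3 -m inch '[[0.2,0,0,0.002,0],[0.2,0,0,0.002,0],[0.2,0,0,0.002,0],[0.2,0,0,0.002,0],[0.2,0,0,0.002,0]]' | head -2
python3 -m inch '[[0.206,0.001,0.13,0,0],[0.206,0.001,0.13,0,0],[0.206,0.001,0.13,0,0],[0.206,0.001,0.13,0,0],[0.206,0.001,0.13,0,0],[0.206,0.001,0.13,0,0],[0.206,0.001,0.13,0,0]]' | head -3
python3 -c "
from h import *
tilt();planL(cp(57,25,62))"
```

```text
time: 14.6
tool_pos: [583.4, 178.2, 417.8]
time: 15.18
tool_pos: [607.2, 387.3, 284.7]
tcp_rot: [-3.141, -0.016, 1.462]
P [607.3 390.  113.8] u 60.2 v 21.6 F [-0.2 -0.8 -3.5] t 15.18
to [610.1663 383.7379 232.9792  83.5   ] rows>= 2 : [-0.004   0.0034  0.0517  0.0043]
obs [607.2 387.3 284.7] [-3.141 -0.016  1.462] t 15.18 w 43.5 ff 30.0 F [-0.2 -0.8 -3.5]
```

```bash
python3 -m inch '[[-0.003,0.003,0.025,0.003,0],[-0.003,0.003,0.045,0.003,0],[-0.003,0.003,0.05,0.003,0],[-0.003,0.003,0.052,0.003,0]]'
python3 -c "
from h import *
tilt()"
```

```text
time: 15.52
tool_pos: [612.0, 379.0, 237.6]
tcp_rot: [3.138, -0.016, 1.453]
contact_force: [-0.6, 0.2, -1.5]
grip_width: 43.2
finger_force: 30.0
P [612.9 381.7  66.6] u 52.6 v 28.2 F [-0.6  0.2 -1.5] t 15.52
```

```bash
python3 -m inch '[[0,0,0.003,0,0]]' | head -2
python3 -c "
from h import *
tilt()
w=capture('wrist')
tilt()
import pickle;pickle.dump(w,open('v4.pkl','wb'))
planL(cp(57,25,61))"
```

```text
time: 15.6
tool_pos: [612.8, 379.2, 237.3]
P [614.5 382.2  66.4] u 53.3 v 29.7 F [-0.1  0.5 -0.7] t 15.6
P [614.5 382.2  66.2] u 53.3 v 29.7 F [ 0.2 -0.3 -2.2] t 15.65
to [608.5828 383.3771 231.9647  83.5   ] rows>= 1 : [ 0.0036 -0.0048  0.0053 -0.0043]
obs [612.8 379.1 237.2] [ 3.134 -0.019  1.453] t 15.65 w 43.3 ff 30.0 F [ 0.2 -0.3 -2.2]
```

```bash
python3 -m inch '[[0.004,-0.005,0.002,-0.004,0],[0.004,-0.005,0.004,-0.004,0],[0.004,-0.005,0.007,-0.004,0],[0.004,-0.005,0.009,-0.004,0]]' | sed -n 2,4p
python3 -c "
from h import *
tilt()"
```

```text
tool_pos: [608.3, 383.7, 232.0]
tcp_rot: [3.131, -0.019, 1.458]
contact_force: [-6.6, -6.3, 17.9]
P [610.4 386.8  61.1] u 57.4 v 25.1 F [-6.6 -6.3 17.9] t 15.98
```

```bash
python3 -m inch '[[0,0,-0.002,0,0.6],[0,0,-0.002,0,0.6],[0,0,-0.002,0,0.6],[0,0,-0.002,0,0.6],[0,0,-0.002,0,0.6]]' | sed -n 1,6p
python3 - <<'E'
from h import *
P=tilt();ends(P+[-1,-12,-4],83.5)
w=capture("wrist");import pickle;pickle.dump(w,open("v4.pkl","wb"));cv2.imwrite("pics/w4.png",w["color"][...,::-1])
E
```

```text
time: 16.4
tool_pos: [608.2, 383.7, 229.4]
tcp_rot: [3.135, -0.018, 1.457]
contact_force: [-0.0, 1.9, -0.7]
grip_width: 55.0
finger_force: 0.0
P [609.6 386.6  58.4] u 57.1 v 24.3 F [-0.   1.9 -0.7] t 16.4
side open_end [178.9 301.8] 0.46 d 1.6
scene open_end [369.8 167.6] 0.67 d 1.6
scene plug_end [358.3 196.2] 0.61 d 4.6
tilt open-up deg 47.76236539411859 rms 2.2340868835870284
tilt open-up deg 47.76236539411859 rms 2.2340868835870284
```

View pics/w4.png

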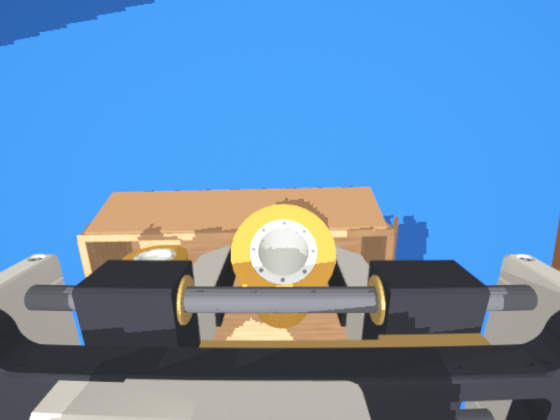

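```bash
cat >> h.py <<'E'
def facefit(w,box,r=14.5,sgn=1,c0=None,az=83.5):
    """tilt & centre of the white end face; normal = heading az, elevation t"""
    c,e,pts=whiteblob(w,box);h=np.radians(az)
    def g(v):
        a=np.array([np.cos(h)*np.cos(v[0]),np.sin(h)*np.cos(v[0]),np.sin(v[0])]);return dist(pts,proj(w,circ(v[1:4],a,r)))
    out=[]
    for t0 in (.4,1.1):
        s=least_squares(g,[t0,*c0],diff_step=1e-4,loss="soft_l1",x_scale=[.1,5,5,5]);out.append((s.cost,s.x))
        print("face tilt",round(np.degrees(s.x[0]),1),np.round(s.x[1:],1),"cost",round(s.cost,2))
    print("ellipse",np.round(c,1),np.round(e[1],1),round(e[2]))
E
python3 - <<'E'
from h import *
import pickle
w=pickle.load(open("v4.pkl","rb"));w3=pickle.load(open("v3.pkl","rb"))
print(w["pose"][:3,3])
for r in (14.2,14.6): facefit(w,(240,205,330,286),r=r,c0=[612,410,95])
for r in (14.2,14.6): facefit(w3,(230,180,330,240),r=r,c0=[568,15,270])
E
```

```text
[616.0686 462.0499 209.7574]
face tilt 48.5 [612.3 413.4  95.6] cost 9.08
face tilt 48.6 [612.3 413.4  95.6] cost 9.08
ellipse [283.  251.6] [64.1 67. ] 93
face tilt 48.6 [612.2 412.   92.4] cost 9.08
face tilt 48.6 [612.2 412.   92.4] cost 9.08
ellipse [283.  251.6] [64.1 67. ] 93
face tilt 30.3 [565.5  14.  270.9] cost 7.87
face tilt 30.3 [565.5  14.  270.9] cost 7.87
ellipse [280.4 212.8] [45.6 63.3] 90
face tilt 30.3 [565.4  13.  267.3] cost 7.87
face tilt 30.3 [565.4  13.  267.3] cost 7.87
ellipse [280.4 212.8] [45.6 63.3] 90
```

```bash
python3 -m inch '[[-0.006,0,0.001,0,0.6],[-0.0105,0,0.001,0,0.6],[-0.0105,0,0.001,0,0],[-0.0105,0,0.001,0,0],[-0.0105,0,0.001,0,0],[-0.0105,0,0.001,0,0],[-0.0105,0,0.001,0,0]]' | sed -n 1,6p
python3 -m inch '[[-0.003,0,-0.02,0,0],[-0.006,0,-0.06,0,0],[-0.006,0,-0.1,0,0],[-0.006,0,-0.14,0,0],[-0.006,0,-0.14,0,0]]' | sed -n 1,6p
python3 - <<'E'
from h import *
import pickle
P=tilt();w=capture("wrist");pickle.dump(w,open("v5.pkl","wb"))
try: facefit(w,(235,150,330,287),r=14.4,c0=P+[4,38,38])
except Exception as e: print(e)
ends(P,83.5)
E
```

```text
time: 17.33
tool_pos: [607.2, 373.1, 228.5]
tcp_rot: [3.134, -0.018, 1.457]
contact_force: [0.8, -1.9, 0.6]
grip_width: 43.2
finger_force: 30.0
time: 17.75
tool_pos: [605.8, 365.4, 378.6]
tcp_rot: [3.121, -0.027, 1.457]
contact_force: [1.5, 1.0, 1.1]
grip_width: 43.2
finger_force: 30.0
P [609.7 369.5 207.7] u 40.2 v 26.3 F [1.5 1.  1.1] t 17.75
face tilt 48.7 [611.9 406.8 244.9] cost 8.14
face tilt 48.7 [611.9 406.8 244.9] cost 8.14
ellipse [280.3 227.5] [64.  69.5] 90
side open_end [173.9 265.7] 0.8 d 0.2
side plug_end [195.2 270.3] 0.78 d 0.7
scene open_end [373.5 134.5] 0.68 d 3.8
scene plug_end [361.9 163.7] 0.85 d 1.4
tilt open-up deg 49.926344176021374 rms 2.517876746134487
tilt open-up deg 49.926344176021395 rms 2.517876746134472
```

```bash
python3 -c "
from h import *
tilt()
planL((550,180,90,110),(550,180,50.5,110),(530,120,200,140),(518,99.7,236.5,161.4))"
```

```text
P [605.9 367.5 194.9] u 37.7 v 22.7 F [-0.   1.1 -1. ] t 18.1
to [549.1148 177.3641 260.9774 110.    ] rows>= 6 : [-0.1943 -0.0345  0.1017 -0.463 ]
to [549.1148 177.3641 221.4774 110.    ] rows>= 1 : [-0.0005 -0.0004  0.0395  0.    ]
to [529.1148 117.3641 370.9774 140.    ] rows>= 5 : [-0.0476 -0.0378 -0.1505 -0.5236]
to [517.1148  97.0641 407.4774 161.4   ] rows>= 3 : [-0.0036 -0.0227 -0.0369 -0.3735]
obs [605.  364.9 365.9] [ 3.138 -0.016  1.457] t 18.1 w 43.5 ff 30.0 F [-0.   1.1 -1. ]
```

```bash
python3 -m inch '[[-0.194,-0.034,0.06,-0.463,0],[-0.194,-0.034,0.06,-0.463,0],[-0.194,-0.034,0.06,-0.463,0],[-0.194,-0.034,0.06,-0.463,0],[-0.194,-0.034,0.1,-0.463,0],[-0.194,-0.034,0.1,-0.463,0],[-0.194,-0.034,0.1,-0.463,0]]' | sed -n 1,6p
python3 -m inch '[[0,0,0.03,0,0],[0,0,0.035,0,0],[0,0,0.038,0,0],[0,0,0.041,0,0]]' | sed -n 1,6p
python3 -c "
from h import *
tilt()"
```

```text
time: 18.68
tool_pos: [548.0, 174.9, 259.6]
tcp_rot: [3.138, -0.014, 1.917]
contact_force: [0.3, 0.6, -1.0]
grip_width: 43.3
finger_force: 30.0
time: 19.02
tool_pos: [550.8, 179.2, 223.9]
tcp_rot: [3.127, -0.013, 1.921]
contact_force: [-2.8, 1.5, 4.6]
grip_width: 43.8
finger_force: 30.0
P [552.4 182.1  53. ] u -152.5 v -9.4 F [-2.8  1.5  4.6] t 19.02
```

```bash
python3 -m inch '[[-0.048,-0.038,-0.15,-0.524,0],[-0.048,-0.038,-0.15,-0.524,0],[-0.048,-0.038,-0.15,-0.524,0],[-0.048,-0.038,-0.15,-0.524,0],[-0.048,-0.038,-0.15,-0.524,0]]' | sed -n 1,2p
python3 -c "
from h import *
P=tilt();planL((518,99.7,236.5,161.4))"
```

```text
time: 19.43
tool_pos: [530.7, 116.6, 381.2]
P [534.7 119.5 210.3] u -216.7 v -19.9 F [ 1.4  0.8 -0.9] t 19.43
to [513.988   96.7593 407.4276 161.4   ] rows>= 3 : [ 0.     -0.0252 -0.027  -0.3675]
obs [530.7 116.6 381.2] [3.113 0.007 2.449] t 19.43 w 43.3 ff 30.0 F [ 1.4  0.8 -0.9]
```

```bash
python3 -m inch '[[-0.003,-0.024,-0.034,-0.372,0],[-0.003,-0.024,-0.034,-0.372,0],[-0.003,-0.024,-0.034,-0.372,0],[-0.003,-0.024,-0.034,-0.372,0],[-0.003,-0.024,-0.034,-0.372,0],[-0.003,-0.024,-0.034,-0.372,0]]' | sed -n 1,2p
python3 - <<'E'
from h import *
import pickle
w=capture("wrist");pickle.dump(w,open("v6.pkl","wb"));P=tilt()
ends(P,161.4)
try: facefit(w,(235,150,330,287),r=14.4,c0=P+[-38,13,38],az=161.4)
except Exception as e: print(e)
planL((518,99.7,236.5,161.4))
E
```

```text
time: 19.93
tool_pos: [516.5, 97.3, 405.9]
P [518.  100.2 234.8] u -237.8 v -34.3 F [-0.2 -0.3 -1.6] t 19.98
side open_end [270.7 203.3] 0.87 d 2.3
side plug_end [249.6 213.3] 0.52 d 2.8
scene open_end [289.5 150.1] 0.72 d 1.7
scene plug_end [312.  183.3] 0.63 d 1.6
tilt open-up deg 42.738504444461434 rms 2.368597908221801
tilt open-up deg 42.738504444461434 rms 2.368597908221801
face tilt 48.0 [479.8 111.7 270.8] cost 7.69
face tilt 48.0 [479.8 111.7 270.8] cost 7.69
ellipse [280.3 227.6] [64.2 69.3] 90
to [516.5583  96.7917 407.4692 161.4   ] rows>= 1 : [-0.     -0.0001 -0.0018 -0.0017]
obs [516.6  96.9 405.7] [3.123 0.003 2.815] t 20.28 w 43.7 ff 30.0 F [ 0.4  0.8 -0.9]
```

```bash
python3 -m inch '[[0,0,-0.004,-0.002,0],[0,0,-0.004,-0.002,0],[0,0,-0.004,-0.002,0]]' | sed -n 1,2p
python3 - <<'E'
from h import *
import pickle
P=tilt();q=capture("side");p=capture("scene")
h=np.radians(161.4);res=[]
for n,c in (("side",q),("scene",p)):
    best=None
    pr=proj(c,P)[0]
    for r in trace(c,"stick"):
        if np.linalg.norm(np.array(r["rect"][:2])-pr)<20 and (best is None or r["conf"]>best["conf"]): best=r
    if best is None: print(n,"none");continue
    m=best["pixels"]; ys,xs=np.nonzero(m);print(n,best["rect"],round(best["conf"],2),len(xs),c["color"][ys,xs].mean(0))
    for th in range(34,58,3):
        t=np.radians(th);a=np.array([np.cos(h)*np.cos(t),np.sin(h)*np.cos(t),np.sin(t)])
        pts=np.vstack([proj(c,circ(P+53*a,a,22)),proj(c,circ(P-55*a,a,22)),proj(c,circ(P-60*a,a,18))])
        im=cv2.fillConvexPoly(np.zeros(m.shape,np.uint8),cv2.convexHull(pts.astype(np.float32)).astype(np.int32),1)>0
        print(n,th,round((im&m).sum()/(im|m).sum(),3),round((m&~im).sum()/m.sum(),3))
pickle.dump((q,p),open("v7.pkl","wb"))
E
python3 -m inch '[[0,0,0,0,0],[0,0,0,0,0],[0,0,0,0,0],[0,0,0,0,0],[0,0,0,0,0],[0,0,0,0,0],[0,0,0,0,0],[0,0,0,0,0]]' | sed -n 1,3p
```

```text
time: 20.53
tool_pos: [516.6, 96.8, 410.2]
P [518.2  99.7 239.2] u -238.3 v -34.1 F [-0.2  0.2 -1.2] t 20.53
side [264.5, 208.5, 28.6, 25.8] 0.54 340 [152.6    125.7471  86.4382]
side 34 0.486 0.194
side 37 0.528 0.15
side 40 0.559 0.124
side 43 0.557 0.141
side 46 0.568 0.132
side 49 0.561 0.138
side 52 0.548 0.162
side 55 0.512 0.191
scene [305.6, 169.7, 21.9, 28.6] 0.79 381 [165.7323 124.4121  31.979 ]
scene 34 0.516 0.042
scene 37 0.521 0.021
scene 40 0.525 0.005
scene 43 0.529 0.021
scene 46 0.536 0.0
scene 49 0.53 0.016
scene 52 0.525 0.026
scene 55 0.493 0.047
time: 21.4
tool_pos: [516.5, 96.8, 409.9]
tcp_rot: [3.123, 0.003, 2.818]
```

```bash
python3 -m inch '[[0,0,0,0,0],[0,0,0,0,0],[0,0,0,0,0]]' | sed -n 1,2p
python3 -c "
from h import *
P=tilt();planL((545,165,100,161.4),(545,165,47,161.4))"
```

```text
time: 21.65
tool_pos: [516.5, 96.8, 409.9]
P [518.   99.7 238.9] u -238.3 v -34.3 F [ 0.1  0.3 -1.8] t 21.65
to [543.4961 162.0902 270.9686 161.4   ] rows>= 4 : [-0.0044  0.0678  0.1403  0.0008]
to [543.4961 162.0902 217.9686 161.4   ] rows>= 2 : [ 0.0002 -0.001   0.053   0.    ]
obs [516.5  96.8 409.9] [3.123 0.003 2.818] t 21.65 w 43.0 ff 30.0 F [ 0.1  0.3 -1.8]
```

```bash
python3 -m inch '[[-0.004,0.067,0.14,0,0],[-0.004,0.067,0.14,0,0],[-0.004,0.067,0.14,0,0],[-0.004,0.067,0.16,0,0],[-0.004,0.067,0.18,0,0],[-0.004,0.067,0.188,0,0],[-0.004,0.067,0.191,0,0],[-0.004,0.067,0.193,0,0]]' | sed -n 1,6p
python3 -c "
from h import *
P=tilt();w=capture('wrist')
facefit(w,(235,150,330,287),r=14.4,c0=P+[-38,13,38],az=161.4);tilt()"
```

```text
time: 22.32
tool_pos: [542.0, 163.3, 220.0]
tcp_rot: [3.123, -0.001, 2.818]
contact_force: [-16.1, 3.9, 31.4]
grip_width: 43.7
finger_force: 30.0
P [542.8 166.4  49.1] u -169.2 v -17.1 F [-16.1   3.9  31.4] t 22.32
face tilt 45.3 [501.6 178.6  84.5] cost 8.55
face tilt 45.3 [501.6 178.6  84.5] cost 8.55
ellipse [280.2 219.8] [62.2 69.6] 89
P [542.9 166.4  49.3] u -169.2 v -17.0 F [-11.1   3.2  17.7] t 22.37
```

```bash
python3 -c "
from h import *
planL((519.4,99.2,237,161.4))"
python3 -m inch '[[0.003,-0.068,-0.1905,0,0],[0.003,-0.068,-0.1905,0,0],[0.003,-0.068,-0.1905,0,0],[0.003,-0.068,-0.1905,0,0],[0.003,-0.068,-0.1905,0,0],[0.003,-0.068,-0.1905,0,0]]' | sed -n 1,2p
python3 -c "
from h import *
capture('wrist');tilt();planL((519.4,99.2,237,161.4))"
```

```text
to [518.4885  96.05   407.9686 161.4   ] rows>= 5 : [ 0.0011 -0.0676 -0.189   0.001 ]
obs [542.  163.2 220.2] [ 3.122 -0.001  2.818] t 22.37 w 43.4 ff 30.0 F [-11.1   3.2  17.7]
time: 22.87
tool_pos: [517.4, 93.8, 415.6]
P [520.3  97.5 241.1] u -240.3 v -31.7 F [-0.1  0.5 -2.8] t 22.92
to [516.317   96.2822 407.9473 161.4   ] rows>= 1 : [ 0.0015  0.0013  0.0041 -0.0008]
obs [517.2  94.5 412.1] [3.12  0.012 2.816] t 22.92 w 43.2 ff 30.0 F [-0.1  0.5 -2.8]
```

```bash
python3 -m inch '[[0,0,0,0,0],[0,0,0,0,0],[0,0,0,0,0],[0,0,0,0,0],[0,0,0,0,0],[0,0,0,0,0],[0,0,0,0,0],[0,0,0,0,0]]' | sed -n 1,2p
python3 -m inch '[[0,0,0,0,0],[0,0,0,0,0],[0,0,0,0,0],[0,0,0,0,0],[0,0,0,0,0],[0,0,0,0,0],[0,0,0,0,0]]' | sed -n 1,2p
python3 -c "
from h import *
tilt();planL((550,200,200,110),cp(0,25,110),cp(0,25,26))"
```

```text
time: 23.58
tool_pos: [517.2, 95.7, 407.1]
time: 24.17
tool_pos: [517.1, 95.6, 407.4]
P [518.6  98.5 236.4] u -239.4 v -33.5 F [-0.2 -0.  -2. ] t 24.17
to [548.4998 197.0889 370.9686 110.    ] rows>= 8 : [0.0027 0.1055 0.0384 0.8979]
to [602.3391 326.8588 280.9686  83.5   ] rows>= 5 : [0.1023 0.0937 0.0927 0.4626]
to [602.3391 326.8588 196.9686  83.5   ] rows>= 3 : [-0.0015 -0.0006  0.084  -0.    ]
obs [517.1  95.6 407.4] [3.123 0.003 2.818] t 24.17 w 43.2 ff 30.0 F [-0.2 -0.  -2. ]
```

```bash
python3 -m inch '[[0.003,0.105,0.038,0.9,0],[0.003,0.105,0.038,0.9,0],[0.003,0.105,0.038,0.9,0],[0.003,0.105,0.038,0.9,0],[0.003,0.105,0.038,0.9,0],[0.003,0.105,0.038,0.9,0],[0.003,0.105,0.038,0.9,0],[0.003,0.105,0.038,0.9,0]]' | sed -n 1,2p
python3 -m inch '[[0.105,0.094,0.05,0.463,0],[0.105,0.094,0.05,0.463,0],[0.105,0.094,0.05,0.463,0],[0.105,0.094,0.07,0.463,0],[0.105,0.094,0.09,0.463,0],[0.105,0.094,0.093,0.463,0]]' | sed -n 1,3p
python3 -c "
from h import *
capture('side');tilt();planL(cp(3,25,60),cp(3,25,26))"
```

```text
time: 24.83
tool_pos: [548.0, 196.9, 371.2]
time: 25.33
tool_pos: [600.4, 330.1, 275.5]
tcp_rot: [-3.141, -0.014, 1.457]
P [601.1 331.6 106.3] u 1.5 v 22.1 F [-0.2 -1.2 -1.5] t 25.38
to [603.7818 330.325  230.9823  83.5   ] rows>= 2 : [ 0.0008  0.0029  0.0463 -0.0011]
to [603.7818 330.325  196.9823  83.5   ] rows>= 1 : [-0.0005 -0.      0.034   0.    ]
obs [600.7 329.2 277.2] [ 3.141 -0.014  1.456] t 25.38 w 42.9 ff 30.0 F [-0.2 -1.2 -1.5]
```

Plug end shown; now flatten it in the carton by pressing on the floor.

```bash
python3 -m inch '[[0,0.002,0.03,0,0],[0,0.002,0.046,0,0],[0,0.002,0.052,0,0],[0,0.002,0.058,0,0],[0,0.002,0.064,0,0],[0,0.002,0.07,0,0]]' | sed -n 1,6p
python3 -m inch '[[0,0,0.005,0,0],[0,0,0.009,0,0],[0,0,0.012,0,0],[0,0,0.014,0,0]]' | sed -n 1,6p
python3 -c "
from h import *
tilt()"
```

```text
time: 25.88
tool_pos: [605.0, 332.3, 218.0]
tcp_rot: [3.128, -0.028, 1.454]
contact_force: [-7.4, 12.8, 25.6]
grip_width: 43.1
finger_force: 30.0
time: 26.22
tool_pos: [605.8, 333.0, 208.3]
tcp_rot: [3.122, -0.029, 1.455]
contact_force: [-11.4, 3.9, 38.1]
grip_width: 43.2
finger_force: 29.9
P [609.7 337.6  37.4] u 8.5 v 29.9 F [-11.4   3.9  38.1] t 26.22
```

```bash
python3 -c "
from h import *
import pickle
P=tilt();w=capture('wrist');pickle.dump(w,open('v8.pkl','wb'))
facefit(w,(235,120,330,287),r=14.4,c0=P+[4,45,20],az=83.5);ends(P,83.5)"
```

```text
P [609.7 337.6  37.4] u 8.5 v 29.9 F [-11.4   3.9  38.1] t 26.22
face tilt 29.4 [616.5 393.8  68.6] cost 12.92
face tilt 29.4 [616.5 393.8  68.6] cost 12.92
ellipse [285.7 178.9] [42.5 69.3] 93
side open_end [182.4 302.9] 0.72 d 3.9
scene open_end [366. 178.] 0.51 d 1.5
scene plug_end [352.4 202.8] 0.82 d 4.4
tilt open-up deg 23.326724332691672 rms 3.1874315299251936
tilt open-up deg 23.326724332691665 rms 3.1874315299251936
```

```bash
python3 -m inch '[[0,0,-0.006,0,0.55],[0,0,-0.006,0,0.55],[0,0,-0.006,0,0.55],[0,0,-0.006,0,0.55],[0,0,-0.006,0,0.55]]' | sed -n 1,6p
python3 -c "
from h import *
import pickle
P=tilt();w=capture('wrist');pickle.dump(w,open('v8.pkl','wb'))
for t in ('open_end','stick','packed_stick'):
  for r in tip_of(w,t)[:2]: print(t,np.round(r['centre'],1),round(r['conf'],2),onz(w,r['centre'],26))
ends(P,83.5)"
```

```text
time: 26.98
tool_pos: [604.3, 329.7, 202.7]
tcp_rot: [3.135, -0.018, 1.454]
contact_force: [0.2, -0.5, 0.2]
grip_width: 50.5
finger_force: 0.2
P [605.7 332.5  31.7] u 2.9 v 26.5 F [ 0.2 -0.5  0.2] t 26.98
open_end [292.9 172.5] 0.67 [617.4115 385.3284  26.    ]
stick [290.8 259.4] 0.94 [610.8181 334.5828  26.    ]
side open_end [182.3 300.5] 0.67 d 6.4
scene open_end [365.6 178.7] 0.72 d 3.3
scene plug_end [349.7 202.7] 0.49 d 3.7
tilt open-up deg 26.713143051486664 rms 4.379943051251436
tilt open-up deg 26.713143051486664 rms 4.379943051251436
```

```bash
python3 -m inch '[[0,0,0,0,0],[0,0,0,0,0],[0,0,0,0,0],[0,0,0,0,0],[-0.006,0,-0.006,0,0],[-0.012,0,-0.006,0,0],[-0.018,0,-0.006,0,0],[-0.018,0,0,0,0]]' | sed -n 1,6p
python3 -m inch '[[0,0,0.003,0,0],[0,0,0.006,0,0],[0,0,0.008,0,0],[0,0,0.01,0,0],[0,0,0.012,0,0]]' | sed -n 1,6p
python3 -c "
from h import *
P=tilt();w=capture('wrist')
for t in ('open_end',):
  for r in tip_of(w,t)[:2]: print(t,np.round(r['centre'],1),round(r['conf'],2))
facefit(w,(235,120,335,287),r=14.4,c0=P+[4,45,20],az=83.5)"
```

```text
time: 28.15
tool_pos: [602.4, 310.9, 203.8]
tcp_rot: [3.133, -0.018, 1.454]
contact_force: [0.8, 0.2, -1.3]
grip_width: 43.6
finger_force: 29.8
time: 28.57
tool_pos: [602.8, 314.9, 194.1]
tcp_rot: [3.129, -0.025, 1.455]
contact_force: [-2.1, 10.0, 13.7]
grip_width: 43.6
finger_force: 30.0
P [605.3 318.9  23.1] u -10.7 v 27.7 F [-2.1 10.  13.7] t 28.57
open_end [282.9 150. ] 0.87
face tilt 14.1 [612.4 385.   44.4] cost 6.81
face tilt 63.0 [611.3 376.1  42.3] cost 866.88
ellipse [282.4 152.8] [20.4 65.9] 91
```

```bash
python3 -m inch '[[0,0,-0.006,0,0.57],[0,0,-0.006,0,0.57],[0,0,-0.006,0,0.57],[0,0,-0.006,0,0.57]]' | sed -n 1,6p
python3 -c "
from h import *
P=tilt();w=capture('wrist')
for t in ('open_end','stick'):
  for r in tip_of(w,t)[:2]: print(t,np.round(r['centre'],1),round(r['conf'],2),onz(w,r['centre'],26),(onz(w,r['centre'],26)[:2]-Cc)@U,(onz(w,r['centre'],26)[:2]-Cc)@V)
c,e,pts=whiteblob(w,(240,100,330,200));print(c,e[1],onz(w,c,26))"
```

```text
time: 29.0
tool_pos: [602.0, 311.9, 196.1]
tcp_rot: [3.136, -0.017, 1.455]
contact_force: [0.2, 0.2, 0.2]
grip_width: 52.2
finger_force: 0.0
P [603.3 314.8  25.1] u -15.0 v 26.1 F [0.2 0.2 0.2] t 29.0
open_end [278.9 128.7] 0.94 [610.1634 391.0643  26.    ] 61.61627539609309 24.344727794625925
stick [279.8 231.5] 0.55 [604.2659 337.2009  26.    ] 7.431494792528022 24.582633088193997Traceback (most recent call last):
  File "<string>", line 6, in <module>
    c,e,pts=whiteblob(w,(240,100,330,200));print(c,e[1],onz(w,c,26))
            ~~~~~~~~~^^^^^^^^^^^^^^^^^^^^^
  File "h.py", line 69, in whiteblob
    n,l,s,c=cv2.connectedComponentsWithStats(m);k=1+np.argmax(s[1:,4]);m=(l==k).astype(np.uint8)
                                                    ~~~~~~~~~^^^^^^^^^
    return _wrapfunc(a, 'argmax', axis=axis, out=out, **kwds)
    return bound(*args, **kwds)
ValueError: attempt to get argmax of an empty sequence
```

```bash
python3 -m inch '[[0.0345,-0.0015,0,0,0.57],[0.0345,-0.0015,0,0,0.57],[0.0345,-0.0015,0,0,0.57],[0.0345,-0.0015,0,0,0],[0.0345,-0.0015,0,0,0],[0.0345,-0.0015,0,0,0],[0.0345,-0.0015,0,0,0]]' | sed -n 1,6p
python3 -m inch '[[0,0,-0.02,0,0],[0,0,-0.055,0,0],[-0.03,0,-0.062,0,0],[-0.0635,0,-0.062,0,0],[-0.0635,0,-0.062,0,0],[-0.0635,0,-0.062,0,0]]' | sed -n 1,6p
python3 -c "
from h import *
tilt();capture('side');tilt();planL(cp(-44,25,76),cp(-39.4,25,67),cp(-37.5,25,60.8),cp(-37.2,25,57))"
```

```text
time: 29.73
tool_pos: [604.7, 346.0, 197.1]
tcp_rot: [3.136, -0.017, 1.454]
contact_force: [-0.5, -0.2, -1.2]
grip_width: 43.2
finger_force: 30.0
time: 30.23
tool_pos: [596.9, 280.6, 258.4]
tcp_rot: [3.136, -0.018, 1.452]
contact_force: [-1.2, 0.7, -2.1]
grip_width: 43.4
finger_force: 30.0
P [598.3 283.5  87.5] u -46.6 v 24.7 F [-1.2  0.7 -2.1] t 30.23
P [598.3 284.7  87.3] u -45.4 v 24.6 F [ 0.3  0.1 -1.5] t 30.28
to [597.4253 283.1153 246.9688  83.5   ] rows>= 1 : [ 0.0012  0.0003  0.0113 -0.0043]
to [597.946  287.6858 237.9688  83.5   ] rows>= 1 : [ 0.0044 -0.0001  0.0091  0.    ]
to [598.1611 289.5736 231.7688  83.5   ] rows>= 1 : [ 0.0018 -0.      0.0062 -0.    ]
to [598.1951 289.8716 227.9688  83.5   ] rows>= 1 : [ 0.0002 -0.      0.0038  0.    ]
obs [596.9 281.8 258.3] [ 3.135 -0.018  1.453] t 30.28 w 43.4 ff 30.0 F [ 0.3  0.1 -1.5]
```

```bash
python3 -m inch '[[0.001,0,0.011,0,0],[0.003,0,0.016,0,0],[0.005,0,0.021,0,0],[0.007,0,0.026,0,0],[0.0078,0,0.03,0,0],[0.008,0,0.034,0,0],[0.008,0,0.034,0,0]]' | sed -n 1,6p
python3 -c "
from h import *
P=tilt();w=capture('wrist')
ends(P+12*np.array([-U[0],-U[1],0]),83.5,('side',))
c0=[P[0]+5,P[1]+36,P[2]-20]
for r in tip_of(w,'open_end')[:2]: print(np.round(r['centre'],1),r['conf'])"
```

```text
time: 30.87
tool_pos: [598.0, 291.8, 223.7]
tcp_rot: [3.135, -0.019, 1.455]
contact_force: [3.3, 2.5, 2.5]
grip_width: 43.0
finger_force: 30.0
P [599.6 294.9  52.7] u -35.1 v 24.7 F [3.3 2.5 2.5] t 30.87
side open_end [203.8 297.6] 0.67 d 1.2
tilt open-up deg -49.64804402017573 rms 0.40838208649833835
tilt open-up deg -49.64804402017572 rms 0.40838208649833835
[279.  202.3] 0.62
```

```bash
python3 -m inch '[[0,0,0,0,0.6],[0,0,0,0,0.6],[0,0,0,0,0.6],[0,0,0,0,0.6],[0,0,0,0,0.6]]' | sed -n 1,6p
python3 - <<'E'
from h import *
P=tilt();w=capture("wrist");q=capture("side");p=capture("scene")
import pickle;pickle.dump((w,q,p),open("v9.pkl","wb"))
O=[]
for n,c in (("w",w),("sd",q),("sc",p)):
    for t,l in (("open_end",1),("plug_end",-1)):
        for r in tip_of(c,t)[:3]:
            X=P+np.array([*(l*44*U*1),0])+[0,0,-l*36]
            if np.linalg.norm(proj(c,X)[0]-r["centre"])<(14 if n!="w" else 60): print(n,t,np.round(r["centre"],1),round(r["conf"],2),np.round(proj(c,X)[0],1));O.append((c,l,r["centre"]));break
def f(v):
    t,u,z=v;a=np.array([*(U*np.cos(t)),-np.sin(t)]);c0=np.array([*(Cc+u*U+24.7*V),z])
    return np.concatenate([(proj(c,c0+a*(54 if l>0 else -59))-px)[0] for c,l,px in O])
s=least_squares(f,[.7,-45,57]);print(np.degrees(s.x[0]),s.x,np.round(s.fun,1))
E
```

```text
time: 31.53
tool_pos: [597.9, 290.8, 224.0]
tcp_rot: [3.136, -0.017, 1.455]
contact_force: [-0.5, 0.7, 0.5]
grip_width: 54.8
finger_force: 0.0
P [599.2 293.6  53.1] u -36.5 v 24.5 F [-0.5  0.7  0.5] t 31.53
w open_end [277.6 204.9] 0.93 [281.9 181.1]
sd open_end [204.  296.1] 0.67 [199.7 301.4]
sc open_end [349.7 200. ] 0.5 [355.5 198. ]
sc plug_end [343.  190.5] 0.58 [343.1 192.7]
48.04866719851385 [  0.8386 -45.1293  56.5847] [ 4.7  0.7 -0.9  1.7  3.2  0.5 -0.2 -0.1]
```

```bash
python3 -m inch '[[-0.005,0,-0.0035,0,0.6],[-0.009,0,-0.0035,0,0.6],[-0.009,0,-0.0035,0,0],[-0.009,0,-0.0035,0,0],[-0.009,0,-0.0035,0,0],[-0.009,0,-0.0035,0,0],[-0.009,0,-0.0035,0,0]]' | sed -n 1,6p
python3 -m inch '[[0.003,0,-0.02,0,0],[0.005,0,-0.06,0,0],[0.005,0,-0.1,0,0],[0.005,0,-0.14,0,0],[0.005,0,-0.16,0,0],[0.005,0,-0.16,0,0]]' | sed -n 1,6p
python3 -c "
from h import *
P=tilt();ends(P,83.5)
planL((545,170,235,120))"
```

```text
time: 32.57
tool_pos: [596.9, 282.2, 227.7]
tcp_rot: [3.135, -0.018, 1.455]
contact_force: [0.3, 0.5, 0.9]
grip_width: 43.6
finger_force: 30.0
time: 33.07
tool_pos: [596.5, 284.7, 394.2]
tcp_rot: [3.125, -0.023, 1.455]
contact_force: [0.9, 0.7, -0.0]
grip_width: 43.2
finger_force: 30.0
P [599.7 288.3 223.2] u -41.7 v 25.6 F [ 0.9  0.7 -0. ] t 33.07
side open_end [196.2 260.7] 0.84 d 0.5
scene open_end [359.1 159.2] 0.72 d 1.3
scene plug_end [347.6 144.6] 0.8 d 0.8
tilt open-up deg -47.07112839350797 rms 1.0538560281817426
tilt open-up deg -47.07112839350797 rms 1.0538560281817426
to [544.1831 167.318  405.977  120.    ] rows>= 6 : [-0.1219 -0.0378 -0.0227 -0.6396]
obs [595.9 284.4 385.3] [ 3.139 -0.016  1.455] t 33.37 w 43.1 ff 30.0 F [ 0.1  0.6 -1.7]
```

```bash
python3 -c "
from h import *
planL((550,150,225,125),(544.2,90.9,212,161.4))"
```

```text
to [549.1831 147.318  395.977  125.    ] rows>= 6 : [-0.1413 -0.0305 -0.013  -0.7268]
to [543.3831  88.218  382.977  161.4   ] rows>= 6 : [-0.0452 -0.0388  0.012  -0.6353]
obs [595.9 284.4 385.3] [ 3.139 -0.016  1.455] t 33.37 w 43.1 ff 30.0 F [ 0.1  0.6 -1.7]
```

```bash
python3 -m inch '[[-0.141,-0.03,-0.013,-0.727,0],[-0.141,-0.03,-0.013,-0.727,0],[-0.141,-0.03,-0.013,-0.727,0],[-0.141,-0.03,-0.013,-0.727,0],[-0.141,-0.03,-0.013,-0.727,0],[-0.141,-0.03,-0.013,-0.727,0]]' | sed -n 1,2p
python3 -m inch '[[-0.045,-0.039,0.012,-0.635,0],[-0.045,-0.039,0.012,-0.635,0],[-0.045,-0.039,0.012,-0.635,0],[-0.045,-0.039,0.012,-0.635,0],[-0.045,-0.039,0.012,-0.635,0],[-0.045,-0.039,0.012,-0.635,0],[-0.045,-0.039,0.012,-0.635,0]]' | sed -n 1,3p
python3 -c "
from h import *
capture('side');capture('side');P=tilt();planL((544.2,90.9,212,161.4))"
```

```text
time: 33.87
tool_pos: [549.5, 146.0, 397.2]
time: 34.45
tool_pos: [543.8, 88.6, 384.0]
tcp_rot: [3.123, 0.001, 2.815]
P [545.1  91.6 213.4] u -243.3 v -6.4 F [-0.6 -0.7 -1.6] t 34.55
to [542.8898  87.9849 382.9701 161.4   ] rows>= 1 : [ 0.0007 -0.001   0.0014 -0.0033]
obs [543.8  88.7 384.4] [3.123 0.002 2.814] t 34.55 w 43.5 ff 30.0 F [-0.6 -0.7 -1.6]
```

```bash
python3 -m inch '[[0.001,-0.001,0.001,-0.003,0],[0.001,-0.001,0.001,-0.003,0],[0.001,-0.001,0.001,-0.003,0]]' | sed -n 1,2p
python3 -c "
from h import *
P=tilt();ends(P,161.4);w=capture('wrist')
print([ (np.round(r['centre'],1),round(r['conf'],2)) for r in tip_of(w,'open_end')[:2]],proj(w,P+54*np.array([-.646,.217,-.731])))"
python3 -m inch '[[0,0,0,0,0],[0,0,0,0,0],[0,0,0,0,0],[0,0,0,0,0],[0,0,0,0,0],[0,0,0,0,0],[0,0,0,0,0],[0,0,0,0,0]]' | sed -n 1,3p
python3 -m inch '[[0,0,0,0,0],[0,0,0,0,0],[0,0,0,0,0],[0,0,0,0,0],[0,0,0,0,0],[0,0,0,0,0]]' | sed -n 1,3p
```

```text
time: 34.8
tool_pos: [542.5, 88.0, 383.8]
P [543.9  90.9 212.8] u -244.1 v -7.5 F [-0.7  0.2 -1.4] t 34.8
side open_end [261.5 224. ] 0.61 d 2.1
side plug_end [245.7 193.2] 0.83 d 0.1
scene open_end [293.4 184.5] 0.91 d 2.7
scene plug_end [320.  172.7] 0.59 d 3.7
tilt open-up deg -43.99988192377403 rms 2.035002244701415
tilt open-up deg -43.99988192377405 rms 2.035002244701415
[(array([282.4, 187.5]), 0.67)] [[280.6062 192.0166]]
time: 35.87
tool_pos: [542.6, 88.0, 383.9]
tcp_rot: [3.123, 0.003, 2.82]
time: 36.37
tool_pos: [542.6, 88.0, 384.0]
tcp_rot: [3.123, 0.003, 2.82]
```

```bash
python3 -c "
from h import *
planL((545,150,100,105),(545,150,47,105),(535,120,190,60),(521.5,98.5,233.2,20),(521.5,98.5,233.2,-18.6))"
python3 -m inch '[[0.019,0.056,0.07,0.98,0],[0.019,0.056,0.07,0.98,0],[0.019,0.056,0.07,0.98,0],[0.019,0.056,0.07,0.98,0],[0.019,0.056,0.07,0.98,0],[0.019,0.056,0.09,0.98,0],[0.019,0.056,0.112,0.98,0],[0.019,0.056,0.112,0.98,0]]' | sed -n 1,3p
python3 -c "
from h import *
tilt()"
```

```text
to [543.5029 147.0877 270.9686 105.    ] rows>= 8 : [0.0182 0.0542 0.114  0.9872]
to [543.5029 147.0877 217.9686 105.    ] rows>= 2 : [-0.0008 -0.0007  0.053   0.0001]
to [533.5029 117.0877 360.9686  60.    ] rows>= 7 : [-0.0244 -0.0156 -0.1436  0.7854]
to [520.0029  95.5877 404.1686  20.    ] rows>= 6 : [-0.0245 -0.001  -0.0437  0.698 ]
to [520.0029  95.5877 404.1686 -18.6   ] rows>= 6 : [0.     0.     0.     0.6736]
obs [542.6  88.  384. ] [3.123 0.003 2.82 ] t 36.37 w 43.1 ff 30.0 F [-0.1 -0.7 -1.7]
time: 37.03
tool_pos: [542.1, 148.9, 269.2]
tcp_rot: [3.135, -0.015, 1.834]
P [542.5 151.7  98.2] u -183.9 v -15.8 F [-1.  -1.2 -2.3] t 37.03
```

```bash
python3 -m inch '[[0,0,0.03,0,0],[0,0,0.044,0,0],[0,0,0.049,0,0],[0,0,0.052,0,0],[0,0,0.054,0,0]]' | sed -n 1,5p
python3 -c "
from h import *
P=tilt()"
```

```text
time: 37.45
tool_pos: [543.8, 148.8, 221.1]
tcp_rot: [3.13, -0.012, 1.841]
contact_force: [-7.3, -11.4, 25.0]
grip_width: 43.1
P [545.2 151.2  50.1] u -184.0 v -13.1 F [ -7.3 -11.4  25. ] t 37.45
```

```bash
python3 -m inch '[[-0.024,-0.016,-0.144,0.785,0],[-0.024,-0.016,-0.144,0.785,0],[-0.024,-0.016,-0.144,0.785,0],[-0.024,-0.016,-0.144,0.785,0],[-0.024,-0.016,-0.144,0.785,0],[-0.024,-0.016,-0.144,0.785,0],[-0.024,-0.016,-0.144,0.785,0]]' | sed -n 1,2p
python3 -m inch '[[-0.0245,-0.001,-0.044,0.698,0],[-0.0245,-0.001,-0.044,0.698,0],[-0.0245,-0.001,-0.044,0.698,0],[-0.0245,-0.001,-0.044,0.698,0],[-0.0245,-0.001,-0.044,0.698,0],[-0.0245,-0.001,-0.044,0.698,0]]' | sed -n 1,2p
python3 -m inch '[[0,0,0,0.674,0],[0,0,0,0.674,0],[0,0,0,0.674,0],[0,0,0,0.674,0],[0,0,0,0.674,0],[0,0,0,0.674,0],[0,0,0,0.674,0]]' | sed -n 1,3p
python3 -c "
from h import *
P=tilt();ends(P,-18.6);tilt()
planL((521.5,98.5,233.2,-18.6))"
```

```text
time: 38.03
tool_pos: [533.4, 119.9, 363.8]
time: 38.53
tool_pos: [520.0, 98.4, 406.7]
time: 39.12
tool_pos: [520.0, 98.5, 406.5]
tcp_rot: [-3.122, -0.004, -0.319]
P [521.6 101.4 235.5] u -236.2 v -30.8 F [ 0.5 -0.3 -2.3] t 39.12
side open_end [251.2 209.2] 0.66 d 2.1
side plug_end [270.6 205.9] 0.89 d 0.0
scene open_end [310.8 185.5] 0.8 d 1.3
scene plug_end [290.3 149.1] 0.61 d 1.2
tilt open-up deg -39.73113390384545 rms 0.8263552883621963
tilt open-up deg -39.73113390384545 rms 0.8263552883621963
P [521.6 101.5 235.1] u -236.2 v -30.9 F [-0.5  0.4 -1.4] t 39.42
to [519.9883  95.5801 404.1684 -18.6   ] rows>= 1 : [0.0008 0.0029 0.0018 0.0083]
obs [520.1  98.5 406. ] [-3.123 -0.003 -0.316] t 39.42 w 43.3 ff 29.9 F [-0.5  0.4 -1.4]
```

```bash
python3 -m inch '[[0.001,0.003,0.002,0.008,0],[0.001,0.003,0.002,0.008,0],[0.001,0.003,0.002,0.008,0],[0.001,0.003,0.002,0.008,0],[0.001,0.003,0.002,0.008,0],[0.001,0.003,0.002,0.008,0],[0.001,0.003,0.002,0.008,0],[0.001,0.003,0.002,0.008,0]]' | sed -n 1,3p
python3 -m inch '[[0,0,0,0,0],[0,0,0,0,0],[0,0,0,0,0],[0,0,0,0,0],[0,0,0,0,0],[0,0,0,0,0],[0,0,0,0,0],[0,0,0,0,0]]' | sed -n 1,3p
python3 -c "
from h import *
P=tilt();planL((550,190,200,40),cp(0,27,120),cp(0,27,60))"
```

```text
time: 40.08
tool_pos: [520.1, 95.4, 403.9]
tcp_rot: [-3.123, -0.003, -0.325]
time: 40.75
tool_pos: [520.1, 95.4, 403.9]
tcp_rot: [-3.123, -0.003, -0.325]
P [521.6  98.3 232.9] u -239.3 v -30.5 F [ 0.8 -0.2 -1.2] t 40.75
to [548.5065 187.089  370.9687  40.    ] rows>= 5 : [-0.0012 -0.0477  0.0174 -0.5117]
to [548.5065 187.089  370.9687  40.    ] rows>= 5 : [ 0.0222 -0.0422  0.0174 -0.5117]
to [604.3329 326.6325 290.9687  83.5   ] rows>= 7 : [ 0.131  -0.0704  0.0828 -0.7593]
to [604.3329 326.6325 230.9687  83.5   ] rows>= 2 : [-0.0011 -0.0004  0.06    0.0001]
obs [520.1  95.4 403.9] [-3.123 -0.003 -0.325] t 40.75 w 43.6 ff 29.9 F [ 0.8 -0.2 -1.2]
```

```bash
python3 -m inch '[[-0.001,-0.048,0.017,-0.512,0],[-0.001,-0.048,0.017,-0.512,0],[-0.001,-0.048,0.017,-0.512,0],[-0.001,-0.048,0.017,-0.512,0],[-0.001,-0.048,0.017,-0.512,0]]' | sed -n 1,2p
python3 -m inch '[[0.022,-0.042,0.017,-0.512,0],[0.022,-0.042,0.017,-0.512,0],[0.022,-0.042,0.017,-0.512,0],[0.022,-0.042,0.017,-0.512,0],[0.022,-0.042,0.017,-0.512,0]]' | sed -n 1,2p
python3 -m inch '[[0.14,-0.078,0.04,-0.76,0],[0.14,-0.078,0.04,-0.76,0],[0.14,-0.078,0.04,-0.76,0],[0.14,-0.078,0.04,-0.76,0],[0.14,-0.078,0.06,-0.76,0],[0.14,-0.078,0.08,-0.76,0],[0.14,-0.078,0.083,-0.76,0],[0.14,-0.078,0.083,-0.76,0]]' | sed -n 1,3p
python3 -c "
from h import *
P=tilt();planL(cp(12,26,58))"
```

```text
time: 41.17
tool_pos: [534.7, 141.8, 387.6]
time: 41.58
tool_pos: [548.6, 187.3, 371.5]
time: 42.25
tool_pos: [606.1, 337.9, 290.0]
tcp_rot: [3.138, -0.016, 1.452]
P [607.  340.6 119. ] u 11.1 v 26.9 F [ 0.   0.2 -1.8] t 42.25
to [605.3122 338.9405 228.9774  83.5   ] rows>= 2 : [-0.     -0.0011  0.061  -0.0055]
obs [606.1 337.9 290. ] [ 3.138 -0.016  1.452] t 42.25 w 43.3 ff 29.9 F [ 0.   0.2 -1.8]
```

```bash
python3 -m inch '[[0,-0.001,0.035,-0.005,0],[0,-0.001,0.06,-0.005,0],[0,-0.001,0.066,-0.005,0],[0,-0.001,0.072,-0.005,0],[0,-0.001,0.078,-0.005,0],[0,-0.001,0.084,-0.005,0],[0,-0.001,0.089,-0.005,0]]' | sed -n 1,4p
python3 -m inch '[[0,0,0.004,0,0],[0,0,0.007,0,0],[0,0,0.009,0,0],[0,0,0.009,0,0]]' | sed -n 1,5p
python3 -c "
from h import *
P=tilt();ends(P,83.5)"
```

```text
time: 42.83
tool_pos: [609.0, 338.1, 210.7]
tcp_rot: [3.123, -0.02, 1.457]
contact_force: [1.8, -11.8, 19.6]
time: 43.17
tool_pos: [608.3, 338.9, 198.4]
tcp_rot: [3.128, -0.02, 1.457]
contact_force: [1.7, -3.0, 6.3]
grip_width: 43.0
P [611.  342.1  27.5] u 13.0 v 30.8 F [ 1.7 -3.   6.3] t 43.17
side open_end [187.  311.5] 0.48 d 2.3
scene open_end [363.  192.3] 0.83 d 3.1
scene plug_end [346.  200.2] 0.76 d 3.5
tilt open-up deg -13.224382776622575 rms 2.2461874233654395
tilt open-up deg -13.224382776622575 rms 2.2461874233654395
```

```bash
python3 -m inch '[[0,0,0.003,0,0],[0,0,0.005,0,0],[0,0,0.007,0,0],[0,0,0.007,0,0]]' | sed -n 1,5p
python3 -c "
from h import *
P=tilt();w=capture('wrist');q=capture('side')
for t in ('open_end','stick'):
  for r in tip_of(w,t)[:2]: print(t,np.round(r['centre'],1),round(r['conf'],2),(onz(w,r['centre'],26)[:2]-Cc)@U,(onz(w,r['centre'],26)[:2]-Cc)@V)
cv2.imwrite('pics/f1.png',np.vstack([w['color'][60:360,100:460,::-1],cv2.resize(q['color'][260:350,150:270,::-1],(360,270))]))"
```

```text
time: 43.8
tool_pos: [608.1, 339.2, 193.9]
tcp_rot: [3.128, -0.02, 1.458]
contact_force: [-5.6, -7.1, 18.2]
grip_width: 43.4
P [610.9 342.3  22.9] u 13.3 v 30.6 F [-5.6 -7.1 18.2] t 43.8
open_end [280.9 198.3] 0.58 54.7538868777539 29.51452672634939
stick [280.9 288.2] 0.68 1.9454621415289497 29.517505129941153
```

```bash
python3 -m inch '[[0,0,-0.004,0,0.57],[0,0,-0.004,0,0.57],[0,0,-0.006,0,0.57],[-0.018,0,-0.008,0,0.57],[-0.018,0,-0.008,0,0.57],[-0.018,0,-0.008,0,0]]' | sed -n 1,6p
python3 -m inch '[[0,0,0,0,0],[0,0,0,0,0],[0,0,0,0,0],[0,0,0.003,0,0],[0,0,0.003,0,0]]' | sed -n 1,6p
python3 -c "
from h import *
P=tilt();w=capture('wrist')
for t in ('open_end','stick'):
  for r in tip_of(w,t)[:1]: print(t,np.round(r['centre'],1),round(r['conf'],2),(onz(w,r['centre'],26)[:2]-Cc)@U,(onz(w,r['centre'],26)[:2]-Cc)@V)
ends(P,83.5)"
```

```text
time: 44.5
tool_pos: [604.5, 321.8, 194.8]
tcp_rot: [3.135, -0.018, 1.461]
contact_force: [-0.1, 1.1, -0.8]
grip_width: 49.0
finger_force: 0.0
time: 44.92
tool_pos: [604.4, 322.5, 194.5]
tcp_rot: [3.133, -0.018, 1.464]
contact_force: [-5.5, -5.1, 18.1]
grip_width: 43.2
finger_force: 30.0
P [606.1 325.5  23.5] u -4.0 v 27.7 F [-5.5 -5.1 18.1] t 44.92
open_end [281.6 166. ] 0.87 54.27168331651226 26.6347212489417
stick [279.7 260.9] 0.56 1.5774312225974836 25.96060525586503
side open_end [187.6 309.4] 0.81 d 1.8
scene open_end [360.9 189.3] 0.69 d 2.8
scene plug_end [344.3 204.9] 0.65 d 2.1
tilt open-up deg -0.8788868857918967 rms 1.653077583311737
tilt open-up deg -0.8788868857918967 rms 1.653077583311737
```

```bash
python3 -m inch '[[0,0,-0.003,0,0],[0,0,-0.004,0,0],[0,0,-0.004,0,0.6],[0,0,-0.004,0,0.6],[0,0,-0.004,0,0.6],[0,0,-0.004,0,0.6],[0,0,-0.004,0,0.6]]' | sed -n 1,6p
python3 -m inch '[[0,0,-0.03,0,0.6],[0,0,-0.07,0,0.6],[0,0,-0.11,0,0.6],[0,0,-0.15,0,0.6],[0,0,-0.19,0,0.6],[0,0,-0.22,0,0.6],[0,0,-0.22,0,0.6],[0,0,-0.22,0,0.6]]' | sed -n 1,6p
python3 -c "
from h import *
w=capture('wrist');p=capture('scene');q=capture('side')
cv2.imwrite('pics/fin.png',np.vstack([np.hstack([w['color'][:300,:,::-1]]),np.hstack([cv2.resize(p['color'][150:360,80:420,::-1],(340,210)),cv2.resize(q['color'][140:350,160:380,::-1],(220,210))])]))"
```

```text
time: 45.95
tool_pos: [604.2, 322.2, 195.1]
tcp_rot: [3.135, -0.018, 1.464]
contact_force: [0.5, -0.2, -0.4]
grip_width: 55.0
finger_force: 0.0
time: 46.62
tool_pos: [602.3, 318.4, 418.0]
tcp_rot: [3.13, -0.02, 1.464]
contact_force: [0.8, -0.9, -0.2]
grip_width: 55.2
finger_force: 0.0
```

View pics/fin.png

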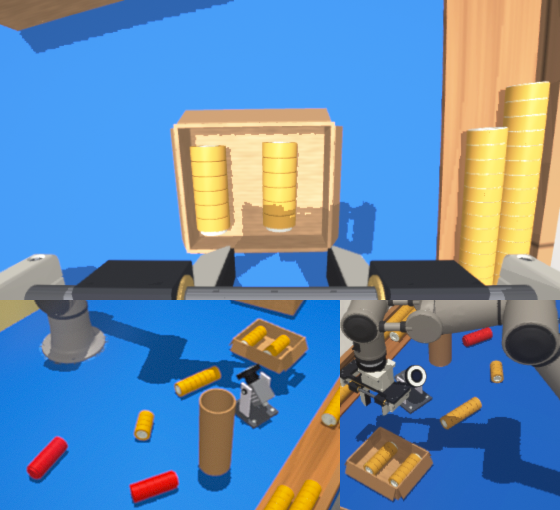

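The picture shows the stick flat in the carton at wrist (280,187), parallel to the packed stick at (210,190). The tube, camera and other sticks are where they were, and the gripper is clear. Handing in.

```bash
python3 -c "
from plant import *
print(close_job())"
```

```text
the job is handed in; nothing more can be done
None
```

I showed the stick's plugged end, then its underside, then its open end at the focus, each held for over a second and by my measurements within about 4° of square. It now lies flat in the carton beside the packed stick. I handed in at about 47 s and no verdict came back. To tilt the stick I leaned it on the carton's rim and let go of it there four times before the last release, which was on the carton's floor.

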